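# Unnest the sample pots, sort them by size and press the loading pedal

## Task

Pull the nested sample pots apart and stand every pot on the desk upright in its own size row: the wide pots in the widest trough, the middle ones in the middle trough, the slim ones in the narrowest, each flat on the trough floor. When all are in their rows, press the loader's hinged pedal down to its stop, hold it there for about a second and let it spring back up. Do not push the other things on the desk about; a pot that gets knocked out of place must be put back.

Things in the scene. Friction and masses are not known exactly. Their poses are not given: they have to be found in the camera images.
- wide1_c (a point): Wide, low pot, 62 mm outside diameter, 44 mm high; straight white plastic, open at the top, 2.5 mm wall, 4 mm floor, 45 g. The point is on its axis half-way up; its z axis runs up the pot. Stands on the desk with a middle pot (and perhaps a slim one) nested in it.
- wide2_c (a point): Wide, low pot, 62 mm outside diameter, 44 mm high; straight white plastic, open at the top, 2.5 mm wall, 4 mm floor, 45 g. The point is on its axis half-way up; its z axis runs up the pot. Stands on the desk with a middle pot (and perhaps a slim one) nested in it.
- wide3_c (a point): Wide, low pot, 62 mm outside diameter, 44 mm high; straight white plastic, open at the top, 2.5 mm wall, 4 mm floor, 45 g. The point is on its axis half-way up; its z axis runs up the pot. Stands by itself on the desk, empty. May be absent.
- mid1_c (a point): Middle pot, 49 mm outside diameter, 72 mm high; straight white plastic, open at the top, 2.5 mm wall, 4 mm floor, 35 g. The point is on its axis half-way up; its z axis runs up the pot. Starts loosely nested in wide pot 1, on its floor, its rim about 32 mm above the wide pot's rim.
- mid2_c (a point): Middle pot, 49 mm outside diameter, 72 mm high; straight white plastic, open at the top, 2.5 mm wall, 4 mm floor, 35 g. The point is on its axis half-way up; its z axis runs up the pot. Starts loosely nested in wide pot 2, on its floor, its rim about 32 mm above the wide pot's rim.
- slim1_c (a point): Slim, tall pot, 35 mm outside diameter, 102 mm high; straight white plastic, open at the top, 2.5 mm wall, 4 mm floor, 30 g. The point is on its axis half-way up; its z axis runs up the pot. Starts loosely nested in middle pot 1, on its floor, its rim about 34 mm above the middle pot's rim. May be absent.
- slim2_c (a point): Slim, tall pot, 35 mm outside diameter, 102 mm high; straight white plastic, open at the top, 2.5 mm wall, 4 mm floor, 30 g. The point is on its axis half-way up; its z axis runs up the pot. Starts loosely nested in middle pot 2, on its floor, its rim about 34 mm above the middle pot's rim. May be absent.
- row_wide: Fixed shallow aluminium trough, the row for the wide pots: clear width 72 mm (along x), clear length 270 mm (along y), floor 4 mm thick, rim 14 mm high, 3 mm thick. Origin at the centre of its underside, 6 mm above the desk on a black deck; z up. The three rows lie parallel, 90 mm apart, in changing order.
- row_mid: Fixed shallow aluminium trough, the row for the middle pots: clear width 59 mm (along x), clear length 270 mm (along y), floor 4 mm thick, rim 14 mm high, 3 mm thick. Origin at the centre of its underside, 6 mm above the desk on a black deck; z up. The three rows lie parallel, 90 mm apart, in changing order.
- row_slim: Fixed shallow aluminium trough, the row for the slim pots: clear width 45 mm (along x), clear length 270 mm (along y), floor 4 mm thick, rim 14 mm high, 3 mm thick. Origin at the centre of its underside, 6 mm above the desk on a black deck; z up. The three rows lie parallel, 90 mm apart, in changing order.
- pedal (a joint): Angle of the loader's hinged spring pedal, rad: 0 = up (at rest), 0.30 = down on its stop. About 3 N at the pad starts it and about 9 N takes it to the stop; it springs back when let go.
- pedal_pad (a point): Centre of the top of the black rubber pad (50 x 64 mm) at the free end of the pedal (105 x 70 mm), 80 mm from the hinge. Pedal up: pad 59 mm above the desk, sloping 0.30 rad; on the stop: level, 36 mm above the desk. At the hinge end stands the white-and-blue loader block, 58 mm high, 85 mm from the pad. Pedal up: x axis level, towards the block; y along the hinge.
- pedal_hinge (a point): Middle of the pedal's hinge line, 30 mm above the desk. The pedal turns about its y axis; the pad lies on its -x side.
- reagent: Amber jar with white cap, 48 mm diameter, 90 mm high; bystander, leave alone. Origin under its centre.
- dish: Small round glass dish, 60 mm wide, 15 mm high; bystander, leave alone. Origin under its centre.
- timer: Grey timer, 50 x 60 x 18 mm; bystander, leave alone. Origin under its centre.
- tape: Roll of paper tape lying flat, 60 mm wide, 18 mm high; bystander, leave alone. Origin under its centre.
- marker: Black marker pen lying down, 120 (along x) x 13 x 13 mm; bystander, leave alone. Origin under its centre.
- tipbox: Grey pipette-tip box, 90 x 120 x 55 mm; bystander, leave alone. Origin under its centre.
Not all that is in view belongs to the job. Leave any green or red look-alike of the part that bears mid1_c alone.

How it is judged:
By the outcome, as a careful person would: the job done as asked, in the order asked, and still so for the second after the job is handed in, with the robot touching nothing.
Of slim1, slim2, wide3 only 1 to 3 are there at a start; the rules pass over those that are not, and their reading is None.
At some moment in a run one of wide1, wide2, wide3 may be knocked a few centimetres aside while the robot is not near it.
It also fails if it takes over 210 s, if anything falls off the work surface, if the arm or the gripper's body presses on something with over 40 N, if the wrist force passes 120 N, or if a joint passes its speed limit or range.

## Robot

A 6-joint arm with a two-finger parallel gripper is mounted at the origin on the work surface. World frame = base frame: x ahead of the robot, y to its left, z up, the work surface at z = 0. Lengths are in m, angles in degrees, forces in N, time in s.
With the tool pointing down it reaches from about 0.4 to 0.825 m from the base axis. Payload 7 kg.
Tool frame: the origin (TCP) lies midway between the tips of the shut fingers; the grasp point (between the pads) lies 19 mm behind it (grip_depth is the distance from the TCP to the grasp point, in m); z points along the fingers, y is the direction in which the jaws open and shut (so a half turn about z gives the same grasp; the last joint's range is limited). The gripper opens to 88 mm and grips with 3 to 60 N. Pads are 19 mm wide; open, the fingers measure 130 mm over their backs; the gripper's body (78 mm by 193 mm) begins 47 mm behind the grasp point.
Start: joints at [-57.175, 20.546, 0.682, 0, -70.136, -16.507], TCP at [0.19, -0.648, 0.227] pointing down, gripper open.
Joint ranges: [-176.03, 176.03], [-82.01, 121.73], [-58.28, 71.71], [-173.87, 95.51], [-174.79, -0.11], [-173.66, 173.66]. Speed limits (degrees/s): [136.94, 136.94, 172.46, 180, 180, 180].

## Interface

Orientations are given as [roll, pitch, yaw] about the fixed x, y, z axes, in that order (R = Rz(yaw) Ry(pitch) Rx(roll)).
In Python, from plant import * gives the robot as it stands.
- The arm moves only by the shell command python3 -m inch 'ROWS'. ROWS is JSON, a list of rows, each an object of numbers: "ax", "ay", "az": the turn, a rotation vector about the tool's x, y, z in degrees; "dx", "dy", "dz": the shift along the tool's x, y, z in mm; "fingers": the finger opening in mm, from 0 to 87.6. In form: [{"ax": .., "ay": .., "az": .., "dx": .., "dy": .., "dz": .., "fingers": ..}, ...]. A call has 1 to 8 rows; each row is the pose to reach, as a shift and turn from the pose commanded when the call began, along the tool's axes at that moment; what a row does not reach only later rows make up. A row lasts 1/8 s, in which the tool goes at most 62.5 mm and 10.7 degrees, less where a joint would pass 70% of its speed; a pose out of reach is approached as far as the arm can. A call with a gripper value outside its range is refused whole. The fingers move at their own pace and stop on an object; the grip force is fixed at half the most. Time passes only in rows, so rows that repeat a pose let the fingers close. It gives the time, the measured TCP pose, the force and the opening at its end, in the units of the state.
- get_obs(): the state, without advancing time (a new reading comes with each control period).
- snapshot(name): name is "scene" or "side" or "wrist"; returns a dict with "image" (480x640x3 uint8, red, green, blue), "fx", "fy", "cx", "cy" (pixels), "rvec" (rotation vector, rad) and "tvec" (3), from world to camera coordinates, as OpenCV has them. Camera axes: x right, y down, z forward; pixel columns grow to the right and rows downward; lengths in m; the calibration is good to about 2 mm. A picture is of the moment at which its call begins. There is no depth.
- close_job(): hands the job in, once; it reports no verdict.
Trained networks look in the newest picture that a camera, given by its name, has taken for a name from the list of things; names that differ only in an ending like _2 or _b are one class to them, and where a whole thing is asked for, a point or a joint stands for the part that bears it (a point fixed in the world has none). Each returns a list of dicts, best first, with "score" (0 to 1); they miss things now and then, are a little off and sometimes report something else, mostly with a low value. They report only what shows in the picture. A call takes as long as a camera call. They do not tell look-alikes from the thing itself.
- search_frame(target, camera): "bbox" ([centre column, centre row, width, height] in pixels, round what is visible of it).
- trace(target, camera): "mask" (480x640 bool, what is visible of it) and "bbox" ([centre column, centre row, width, height] in pixels, round what is visible of it).
- landmark_of(target, camera): "position" ([column, row] in pixels: a listed point, or the origin of a listed thing).
The state is a dict: "clock": time; "joint_pos": joint angles; "qvel": joint speeds; "tau": joint torques, N m; "tool_pos": TCP position; "orientation": TCP orientation; "force": force on the tool from outside, world axes, zero at the start; "moment": the same for the moment, N m; "opening": finger opening in m.
Only numpy, scipy, OpenCV 4.12 (cv2) and the standard library are available. Lean on these libraries where they do the work, as an engineer would, in place of code of your own. Each camera call takes 0.05 s, during which the arm holds its last target.

## Working session

There is one attempt and no reset: what is moved stays moved. The work goes in short steps, Python scripts to look and compute and a shell command to move; the robot and the scene stay as the last step left them, time stands still between calls to the robot, and variables do not carry over. Pictures are saved under pics/ and viewed, and the job is handed in when it is done.

```bash
ls; mkdir -p pics; python3 - <<'E'
from plant import *
import cv2
print(get_obs())
for n in ("scene","side","wrist"):
    s=snapshot(n); cv2.imwrite(f"pics/{n}0.png",s["image"][:,:,::-1]); print(n,s["fx"],s["cx"],s["cy"],s["rvec"],s["tvec"])
print(get_obs()["clock"])
E
```

```text
pics
{'clock': 0.0, 'joint_pos': array([-5.71758953e+01,  2.05903891e+01,  6.34611152e-01, -2.06565830e-02,
       -7.01354672e+01, -1.65067458e+01]), 'qvel': array([ 0.00803368,  0.07807   , -0.02777628, -0.01978396, -0.05026302,
        0.00989165]), 'tau': array([ 1.24765243e-04, -5.82720459e+01,  2.93067491e+01,  6.99736297e+00,
        6.94264789e-03, -1.13018880e-04]), 'tool_pos': array([ 0.18948842, -0.64735469,  0.22563916]), 'orientation': array([ 1.79906997e+02, -7.30960558e-03, -1.63689670e+02]), 'force': array([ 0.44567678,  0.52245904, -0.88930529]), 'moment': array([-0.04286412,  0.07362341,  0.01323422]), 'opening': 0.08764351673558858}
scene 575.6462306866711 320.20582297433833 246.1747544329145 [ 1.91800801  1.17662318 -0.61597552] [-0.18069206 -0.25226621  1.58218725]
side 447.0491553553482 318.2713631374776 229.14356702371703 [ 2.03469461 -0.54520757  0.33472151] [-0.5350322   0.13983642  0.58883264]
wrist 422.14344557501056 317.5648277225136 235.20264760252476 [-1.77818019 -2.36834971 -0.32585052] [ 0.67441571 -0.03581934  0.38983861]
0.15
```

View pics/scene0.png

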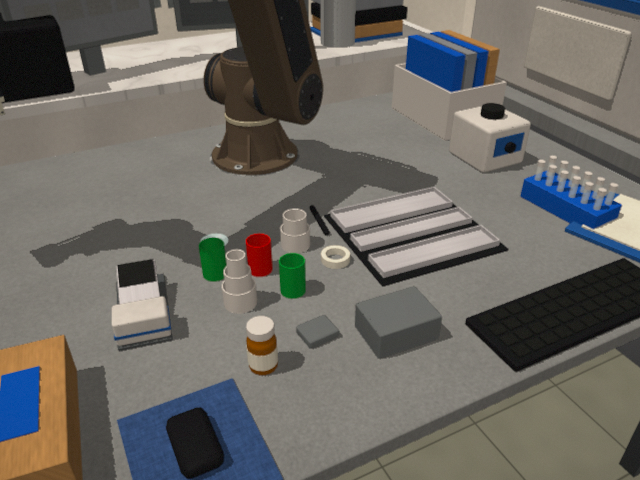

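View pics/side0.png

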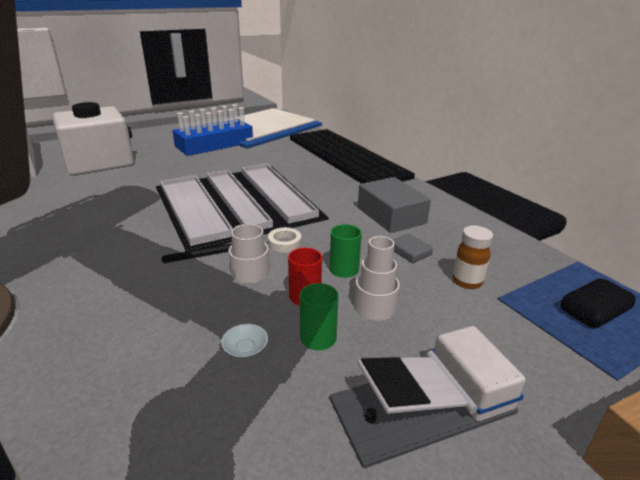

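View pics/wrist0.png

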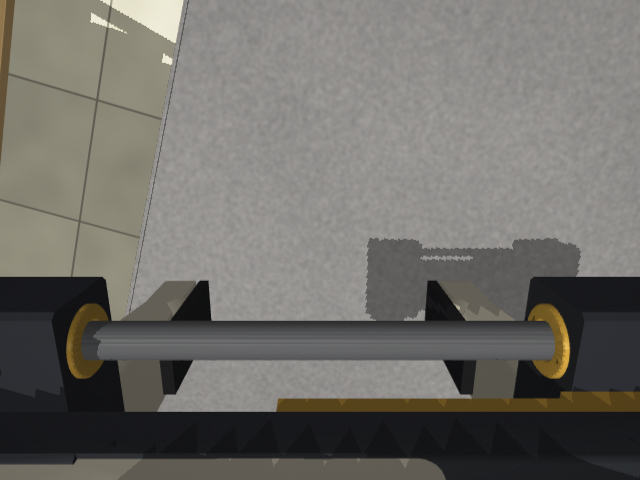

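```bash
cat > h.py <<'E'
from plant import *
import numpy as np, cv2
from scipy.spatial.transform import Rotation as R
from scipy.optimize import least_squares
def cam(s):
    Rm=cv2.Rodrigues(np.array(s["rvec"],float))[0]; t=np.array(s["tvec"],float).ravel()
    K=np.array([[s["fx"],0,s["cx"]],[0,s["fy"],s["cy"]],[0,0,1]]); return K,Rm,t
def onz(s,px,z):
    K,Rm,t=cam(s); d=Rm.T@np.linalg.inv(K)@np.array([px[0],px[1],1.]); c=-Rm.T@t
    return c+d*(z-c[2])/d[2]
def proj(s,P):
    K,Rm,t=cam(s); q=(np.atleast_2d(P)@Rm.T+t)@K.T; return q[:,:2]/q[:,2:]
def tri(ss,pxs):
    A=[];b=[]
    for s,px in zip(ss,pxs):
        K,Rm,t=cam(s); d=Rm.T@np.linalg.inv(K)@np.array([px[0],px[1],1.]); d/=np.linalg.norm(d); c=-Rm.T@t
        M=np.eye(3)-np.outer(d,d); A.append(M); b.append(M@c)
    return np.linalg.lstsq(np.vstack(A),np.hstack(b),rcond=None)[0]
def shift(pos,yaw=None,o=None):
    """rows' dx dy dz (mm), az (deg) from the present pose to a tool-down pose at pos with world yaw"""
    o=o or get_obs(); Rt=R.from_euler('xyz',o["orientation"],degrees=True)
    d=Rt.inv().apply(np.array(pos)-o["tool_pos"])*1000
    if yaw is None: return d
    rv=(Rt.inv()*R.from_euler('xyz',[180,0,yaw],degrees=True)).as_rotvec(degrees=True)
    return d,rv
def save(s,name): cv2.imwrite("pics/"+name+".png",s["image"][:,:,::-1])
def crop(s,c,w,h,k,name):
    x,y=int(c[0]-w/2),int(c[1]-h/2); x=max(x,0);y=max(y,0)
    cv2.imwrite("pics/"+name+".png",cv2.resize(s["image"][y:y+h,x:x+w,::-1],None,fx=k,fy=k,interpolation=cv2.INTER_CUBIC))
E
python3 - <<'E'
from h import *
S={n:snapshot(n) for n in("scene","side")}
names=["wide1_c","mid1_c","slim1_c","row_wide","row_mid","row_slim","pedal_pad","pedal_hinge","reagent","dish","timer","tape","marker","tipbox"]
zz=dict(wide1_c=.022,mid1_c=.04,slim1_c=.059,row_wide=.006,row_mid=.006,row_slim=.006,pedal_pad=.059,pedal_hinge=.03)
for n in names:
    for c in S:
        r=landmark_of(n,c)
        for q in r[:5]: print(n,c,np.round(q["score"],2),np.round(q["position"]),np.round(onz(S[c],q["position"],zz.get(n,0))[:2],3))
print(get_obs()["clock"])
E
```

```text
wide1_c scene 0.96 [240. 291.] [ 0.566 -0.25 ]
wide1_c side 0.94 [374. 291.] [ 0.57  -0.246]
mid1_c scene 0.91 [209. 259.] [ 0.468 -0.276]
mid1_c scene 0.76 [240. 285.] [ 0.571 -0.251]
mid1_c scene 0.69 [289. 274.] [ 0.58  -0.158]
mid1_c side 0.92 [315. 316.] [ 0.458 -0.268]
mid1_c side 0.9 [347. 248.] [ 0.584 -0.151]
mid1_c side 0.79 [377. 282.] [ 0.571 -0.249]
mid1_c side 0.79 [308. 276.] [ 0.492 -0.189]
slim1_c scene 0.63 [233. 276.] [ 0.562 -0.259]
slim1_c scene 0.51 [411. 229.] [0.582 0.115]
slim1_c side 0.32 [238. 204.] [0.478 0.045]
row_wide scene 0.56 [391. 210.] [0.428 0.168]
row_wide scene 0.18 [432. 253.] [0.611 0.152]
row_wide side 0.89 [193. 208.] [0.427 0.172]
row_mid side 0.9 [277. 191.] [0.611 0.162]
row_slim scene 0.74 [411. 228.] [0.512 0.167]
row_slim scene 0.34 [392. 212.] [0.434 0.167]
row_slim side 0.78 [236. 200.] [0.518 0.167]
pedal_pad scene 0.63 [139. 271.] [ 0.471 -0.408]
pedal_pad side 0.76 [396. 380.] [ 0.469 -0.414]
pedal_hinge scene 0.82 [140. 310.] [ 0.543 -0.427]
pedal_hinge side 0.84 [449. 381.] [ 0.538 -0.426]
pedal_hinge side 0.29 [245. 252.] [ 0.4
[... 154 characters left out ...]
scene 0.64 [413. 229.] [0.509 0.175]
dish scene 0.61 [216. 246.] [ 0.372 -0.234]
dish scene 0.47 [237. 277.] [ 0.496 -0.233]
dish side 0.65 [247. 254.] [ 0.46 -0.03]
dish side 0.61 [241. 351.] [ 0.365 -0.24 ]
timer scene 0.96 [318. 335.] [ 0.714 -0.163]
timer side 0.98 [412. 252.] [ 0.713 -0.167]
tape scene 0.74 [333. 258.] [ 0.526 -0.034]
tape side 0.75 [284. 246.] [ 0.527 -0.038]
tape side 0.33 [410. 253.] [ 0.707 -0.168]
marker scene 0.67 [318. 222.] [0.386 0.002]
marker side 0.95 [197. 259.] [ 0.38  -0.005]
tipbox scene 0.89 [395. 330.] [ 0.765 -0.038]
tipbox scene 0.43 [237. 278.] [ 0.498 -0.233]
tipbox side 0.66 [390. 215.] [ 0.768 -0.037]
tipbox side 0.4 [191. 209.] [0.427 0.182]
1.65
```

```bash
python3 - <<'E'
from h import *
a=snapshot("scene");b=snapshot("side")
x=cv2.resize(a["image"][200:325,180:360],None,fx=4,fy=4,interpolation=cv2.INTER_CUBIC)
y=cv2.resize(b["image"][215:355,215:425],None,fx=3.6,fy=3.6,interpolation=cv2.INTER_CUBIC)
cv2.imwrite("pics/za.png",x[:,:,::-1]);cv2.imwrite("pics/zb.png",y[:,:,::-1])
x=cv2.resize(a["image"][180:290,320:515],None,fx=4,fy=4,interpolation=cv2.INTER_CUBIC);cv2.imwrite("pics/zc.png",x[:,:,::-1])
x=cv2.resize(b["image"][150:260,150:340],None,fx=4,fy=4,interpolation=cv2.INTER_CUBIC);cv2.imwrite("pics/zd.png",x[:,:,::-1])
E
```

```text
(no output)
```

View pics/za.png

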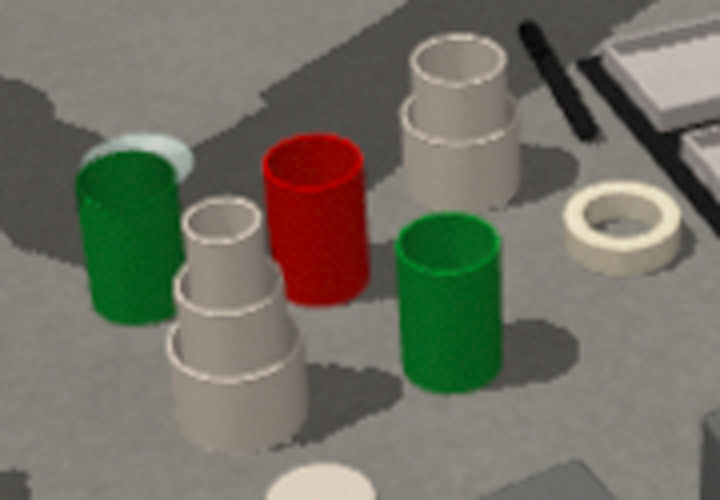

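View pics/zb.png

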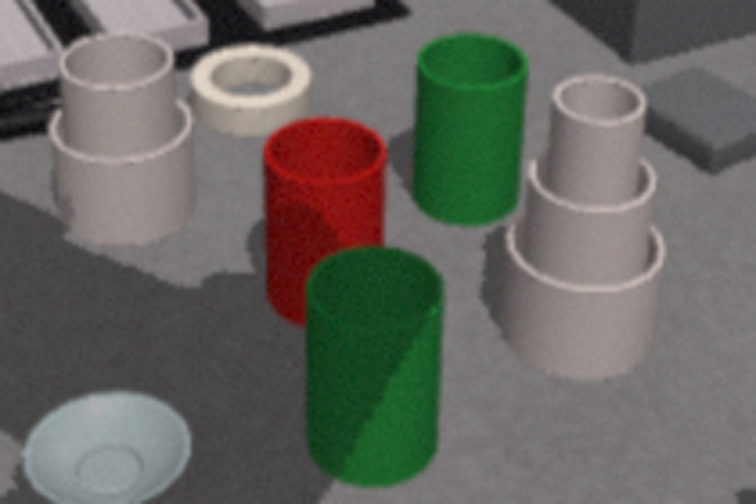

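View pics/zc.png

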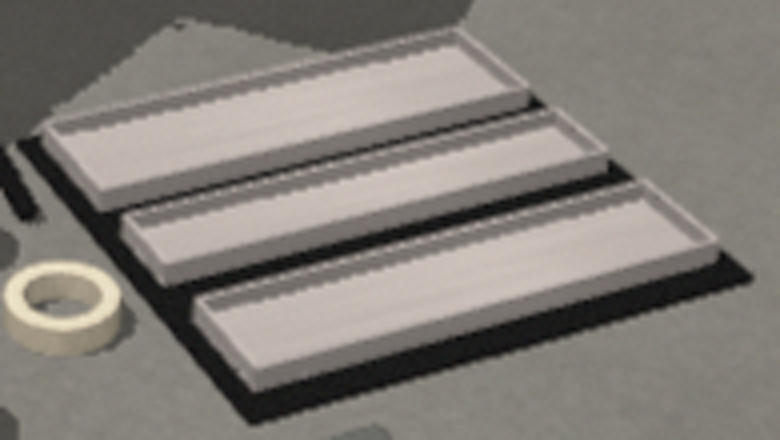

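View pics/zd.png

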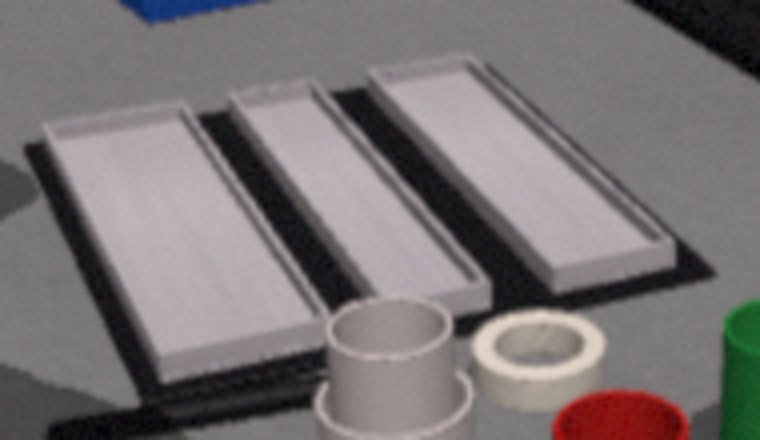

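```bash
python3 - <<'E'
from h import *
a=snapshot("scene");b=snapshot("side")
za=lambda x,y:(x/4+180,y/4+200)
zb=lambda x,y:(x/3.6+215,y/3.6+215)
for n,p,q,z in [("A slim",za(222,220),zb(599,101),.110),("A mid",za(230,286),zb(592,180),.076),("B mid",za(459,60),zb(118,63),.076),("B wide",za(461,118),zb(121,129),.044),("red",za(314,162),zb(325,150),.072),("g1",za(128,180),zb(374,280),.072),("g2",za(448,243),zb(472,64),.072),]:
    print(n,onz(a,p,z).round(4)[:2],onz(b,q,z).round(4)[:2],tri([a,b],[p,q]).round(4))
zc=lambda x,y:(x/4+320,y/4+180)
zd=lambda x,y:(x/4+150,y/4+150)
print("deck z=.006 scene",[onz(a,zc(*p),.006).round(3)[:2] for p in [(250,424),(752,275),(18,142)]])
print("deck side",[onz(b,zd(*p),.006).round(3)[:2] for p in [(715,272),(145,405),(25,145)]])
print("troughs rimtop scene")
for L in [[(45,130),(102,195),(530,92),(460,30)],[(122,222),(165,270),(606,152),(552,108)],[(195,308),(256,374),(718,242),(645,180)]]:
    print([onz(a,zc(*p),.020).round(3)[:2] for p in L])
print("side")
for L in [[(42,125),(160,355),(335,320),(185,103)],[(230,90),(380,295),(492,280),(318,80)],[(368,70),(552,270),(676,240),(475,55)]]:
    print([onz(b,zd(*p),.020).round(3)[:2] for p in L])
E
```

```text
A slim [ 0.5724 -0.2534] [ 0.5662 -0.2558] [ 0.569  -0.2524  0.1074]
A mid [ 0.5755 -0.2539] [ 0.5652 -0.2575] [ 0.5697 -0.2522  0.0714]
B mid [ 0.4491 -0.0833] [ 0.4429 -0.0879] [ 0.4449 -0.0817  0.0728]
B wide [ 0.454  -0.0854] [ 0.4415 -0.0892] [ 0.4448 -0.0811  0.0379]
red [ 0.4959 -0.1821] [ 0.4898 -0.1844] [ 0.4919 -0.1807  0.0692]
g1 [ 0.4697 -0.2669] [ 0.4646 -0.2652] [ 0.4656 -0.265   0.0702]
g2 [ 0.5853 -0.152 ] [ 0.5779 -0.1563] [ 0.5815 -0.1506  0.0685]
deck z=.006 scene [array([0.656, 0.004]), array([0.669, 0.302]), array([0.379, 0.022])]
deck side [array([0.645, 0.002]), array([0.369, 0.018]), array([0.388, 0.315])]
troughs rimtop scene
[array([0.394, 0.031]), array([0.467, 0.027]), array([0.484, 0.299]), array([0.406, 0.307])]
[array([0.495, 0.024]), array([0.543, 0.022]), array([0.556, 0.296]), array([0.504, 0.299])]
[array([0.579, 0.018]), array([0.639, 0.017]), array([0.652, 0.291]), array([0.588, 0.297])]
side
[array([0.397, 0.305]), array([0.382, 0.032]), array([0.459, 0.024]), array([0.475, 0.298])]
[array([0.503, 0.304]), array([0.485, 0.036]), array([0.536, 0.024]), array([0.553, 0.295])]
[array([0.584, 0.295]), array([0.565, 0.019]), array([0.632, 0.017]), array([0.65 , 0.287])]
```

```bash
python3 - <<'E'
from h import *
s=snapshot("wrist"); K,Rm,t=cam(s); o=get_obs(); Rt=R.from_euler('xyz',o["orientation"],degrees=True)
c=-Rm.T@t
print("cam in tool",Rt.inv().apply(c-o["tool_pos"]).round(4)); print("cam axes in tool\n",(Rt.inv().as_matrix()@Rm.T).round(3), s["fy"])
d,rv=shift([.569,-.253,.227],-183.2); print(d.round(),rv.round(1),o["clock"])
E
```

```text
cam in tool [ 0.0717 -0.     -0.1585]
cam axes in tool
 [[-0.002 -0.963 -0.269]
 [ 1.    -0.002 -0.001]
 [ 0.    -0.269  0.963]] 422.14344557501056
[-475.  272.   -0.] [ 0.  -0.  19.5] 1.9
```

```bash
python3 - <<'E'
from h import *
d,rv=shift([.629,-.253,.247],-183.2); print(d.round(),rv.round(1))
E
python3 -m inch '[{"dx":-66,"dy":34,"dz":-20,"az":4},{"dx":-132,"dy":68,"dz":-20,"az":8},{"dx":-200,"dy":100,"dz":-20,"az":12},{"dx":-260,"dy":135,"dz":-20,"az":16},{"dx":-320,"dy":165,"dz":-20,"az":19.5},{"dx":-390,"dy":200,"dz":-20,"az":19.5},{"dx":-460,"dy":240,"dz":-20,"az":19.5},{"dx":-532,"dy":255,"dz":-20,"az":19.5}]'
python3 - <<'E'
from h import *
o=get_obs();print(o["clock"],o["tool_pos"],o["orientation"],o["joint_pos"].round())
s=snapshot("wrist");save(s,"w1")
d,rv=shift([.629,-.253,.247],-183.2); print(d.round(),rv.round(1))
E
```

```text
[-533.  255.  -20.] [ 0.  -0.  19.5]
1.9 [ 0.18964064 -0.64779207  0.22653174] [ 1.79998037e+02 -4.50869725e-04 -1.63681611e+02] [-57.  21.   1.  -0. -70. -17.]
[-533.  255.  -20.] [ 0.  -0.  19.5]$[0]: bad value
```

View pics/w1.png

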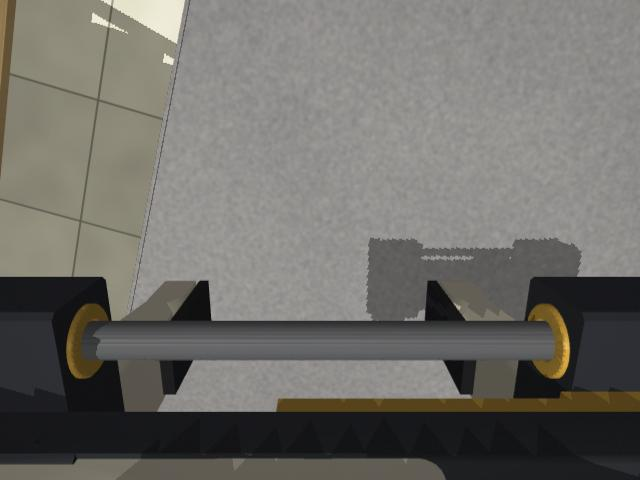

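```bash

python3 -m inch '[{"ax":0,"ay":0,"dx":-66,"dy":34,"dz":-20,"az":4,"fingers":80},{"ax":0,"ay":0,"dx":-132,"dy":68,"dz":-20,"az":8,"fingers":80},{"ax":0,"ay":0,"dx":-200,"dy":100,"dz":-20,"az":12,"fingers":80},{"ax":0,"ay":0,"dx":-260,"dy":135,"dz":-20,"az":16,"fingers":80},{"ax":0,"ay":0,"dx":-320,"dy":165,"dz":-20,"az":19.5,"fingers":80},{"ax":0,"ay":0,"dx":-390,"dy":200,"dz":-20,"az":19.5,"fingers":80},{"ax":0,"ay":0,"dx":-460,"dy":230,"dz":-20,"az":19.5,"fingers":80},{"ax":0,"ay":0,"dx":-533,"dy":255,"dz":-20,"az":19.5,"fingers":80}]'
python3 - <<'E'
from h import *
o=get_obs();print(o["clock"],o["tool_pos"],o["orientation"],o["joint_pos"].round())
s=snapshot("wrist");save(s,"w1")
d,rv=shift([.629,-.253,.247],-183.2); print(d.round(),rv.round(1))
E
```

```text
clock: 2.95
tool_pos: [0.5574, -0.3096, 0.2471]
orientation: [-180.0, 0.0, 176.8]
force: [0.5, -1.0, 1.3]
opening: 0.0801
2.95 [ 0.55737632 -0.30963184  0.24707576] [-1.79985052e+02  4.50080328e-02  1.76835582e+02] [-12.  16.  -3.   0. -71. -82.]
[-64.  56.  -1.] [0.  0.1 0.2]
```

View pics/w1.png

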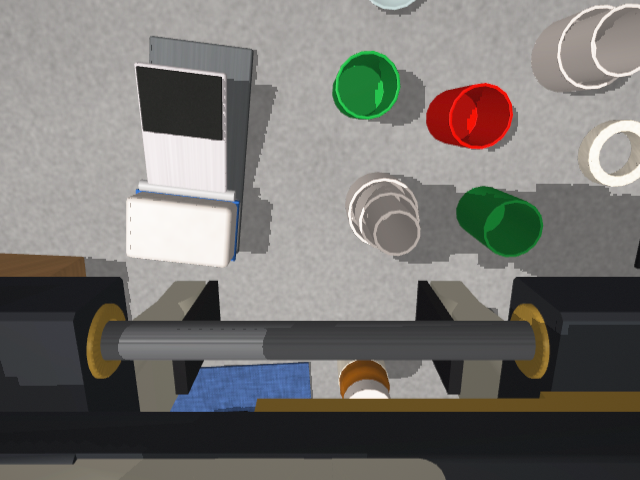

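```bash
python3 - <<'E'
from h import *
s=snapshot("wrist")
for n,p,z in [("slim",(398,233),.11),("wideA",(384,211),.044),("Bwide",(592,45),.044),("red",(481,116),.072),("g1",(367,85),.072),("g2",(511,228),.072),("pad c",(180,103),.059),("hinge",(187,190),.03)]:
    print(n,onz(s,p,z).round(4))
print([onz(s,p,.01).round(3) for p in[(150,36),(256,49)]],[onz(s,p,.068).round(3) for p in[(135,65),(227,73)]],[onz(s,p,.05).round(3) for p in[(143,132),(222,139)]])
c=s["image"][150:280,320:480,::-1]; cv2.imwrite("pics/w1c.png",cv2.resize(c,None,fx=4,fy=4,interpolation=cv2.INTER_CUBIC))
E
```

```text
slim [ 0.575  -0.2482  0.11  ]
wideA [ 0.5733 -0.2483  0.044 ]
Bwide [ 0.4484 -0.0832  0.044 ]
red [ 0.4971 -0.1782  0.072 ]
g1 [ 0.4703 -0.264   0.072 ]
g2 [ 0.5866 -0.1493  0.072 ]
pad c [ 0.4749 -0.4087  0.059 ]
hinge [ 0.5477 -0.422   0.03  ]
[array([ 0.417, -0.442,  0.01 ]), array([ 0.432, -0.352,  0.01 ])] [array([ 0.447, -0.435,  0.068]), array([ 0.456, -0.368,  0.068])] [array([ 0.495, -0.445,  0.05 ]), array([ 0.504, -0.381,  0.05 ])]
```

View pics/w1c.png

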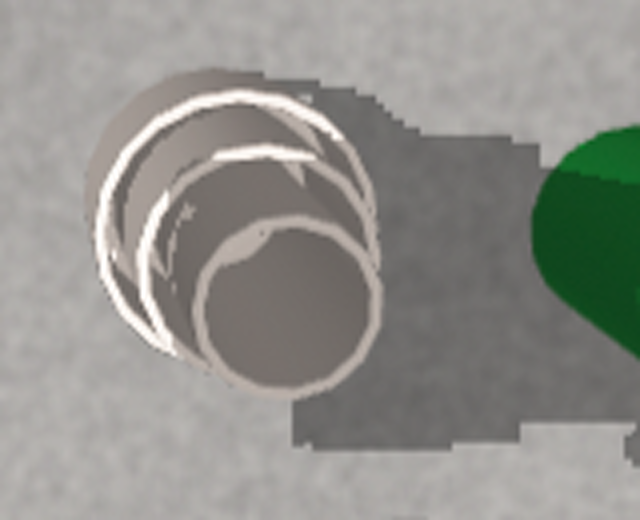

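```bash
python3 - <<'E'
from h import *
s=snapshot("wrist")
f=lambda x,y:(x/4+320,y/4+150)
print(onz(s,f(288,307),.11).round(4),onz(s,f(259,235),.076).round(4),onz(s,f(237,228),.044).round(4))
d,rv=shift([.570,-.251,.247],-183.2); print(d.round(1),rv.round(1))
E
```

```text
[ 0.5672 -0.2542  0.11  ] [ 0.5612 -0.2542  0.076 ] [ 0.5665 -0.2541  0.044 ]
[-8.9 58.6 -1.1] [ 0.  -0.   0.2]
```

```bash

python3 -m inch '[{"ax":0,"ay":0,"az":0,"dx":-7,"dy":56,"dz":0,"fingers":70},{"ax":0,"ay":0,"az":0,"dx":-7,"dy":56,"dz":60,"fingers":70},{"ax":0,"ay":0,"az":0,"dx":-7,"dy":56,"dz":115,"fingers":70},{"ax":0,"ay":0,"az":0,"dx":-7,"dy":56,"dz":115,"fingers":70}]'
python3 - <<'E'
from h import *
o=get_obs();print(o["clock"],o["tool_pos"].round(4))
s=snapshot("wrist");save(s,"w2"); a=snapshot("scene");b=snapshot("side")
x=cv2.resize(a["image"][180:320,180:320],None,fx=2.8,fy=2.8);y=cv2.resize(b["image"][180:320,310:450],None,fx=2.8,fy=2.8)
cv2.imwrite("pics/ab2.png",np.hstack([x,y])[:,:,::-1])
E
```

```text
clock: 3.6
tool_pos: [0.5627, -0.2556, 0.1279]
orientation: [179.9, -0.5, 176.8]
force: [0.1, -0.5, 0.6]
opening: 0.0698
3.6 [ 0.5627 -0.2556  0.1279]
```

View pics/w2.png

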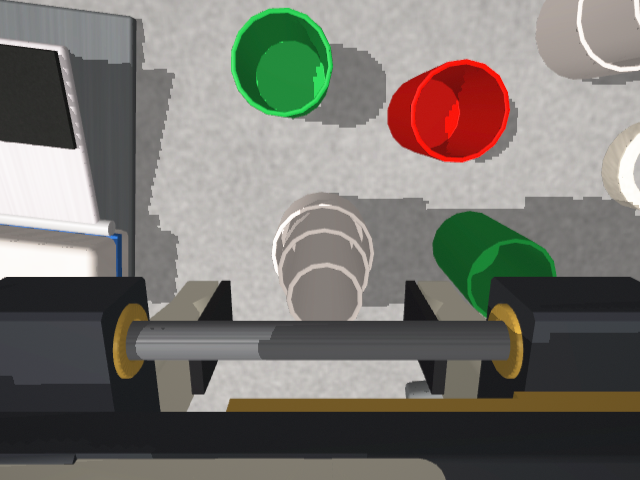

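View pics/ab2.png

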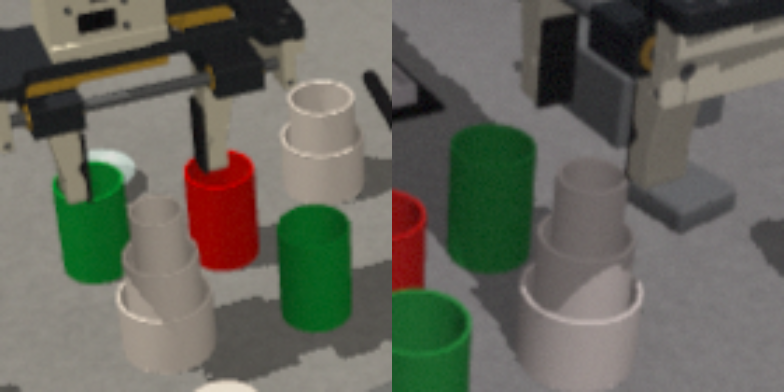

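```bash
python3 - <<'E'
from h import *
s=snapshot("wrist");o=get_obs()
for n,p,z in [("slim top",(325,265),.11),("mid",(323,276),.076),("wide",(323,252),.044)]: print(n,onz(s,p,z).round(4))
# fit: project model slim rim
for c in [(.565,-.2535),(.568,-.2535),(.571,-.2535),(.574,-.2535)]:
    th=np.linspace(0,2*np.pi,73); P=np.c_[c[0]+.0175*np.cos(th),c[1]+.0175*np.sin(th),0*th+.11]; q=proj(s,P); print(c,q.min(0).round(),q.max(0).round())
    P[:,:2]=np.array(c)+(P[:,:2]-c)*31/17.5;P[:,2]=.044; q=proj(s,P); print("  wide",q.min(0).round(),q.max(0).round())
print(o["tool_pos"],o["orientation"])
E
```

```text
slim top [ 0.5612 -0.253   0.11  ]
mid [ 0.5798 -0.2545  0.076 ]
wide [ 0.5765 -0.254   0.044 ]
(0.565, -0.2535) [286. 236.] [362. 308.]
  wide [272. 184.] [373. 281.]
(0.568, -0.2535) [287. 243.] [362. 313.]
  wide [272. 189.] [374. 286.]
(0.571, -0.2535) [287. 249.] [363. 319.]
  wide [273. 194.] [374. 290.]
(0.574, -0.2535) [288. 255.] [363. 325.]
  wide [273. 199.] [374. 295.]
[ 0.5676487  -0.25669289  0.13449795] [-179.94318129    0.23141614  176.80483586]
```

```bash
cat >> h.py <<'E'
def ring(s,c,r,z,n=73):
    th=np.linspace(0,2*np.pi,n); return proj(s,np.c_[c[0]+r*np.cos(th),c[1]+r*np.sin(th),0*th+z])
def overlay(s,rings,name,box=None,k=1):
    """rings: (c,r,z)"""
    x0,y0,x1,y1=box or (0,0,640,480)
    im=cv2.resize(s["image"][y0:y1,x0:x1,::-1],None,fx=k,fy=k,interpolation=cv2.INTER_CUBIC).copy()
    for c,r,z in rings:
        q=((ring(s,c,r,z)-[x0,y0]+.5)*k).round().astype(int); cv2.polylines(im,[q.reshape(-1,1,2)],True,(255,0,255),1)
    cv2.imwrite("pics/"+name+".png",im)
E
python3 - <<'E'
from h import *
o=get_obs();print(o["clock"],o["tool_pos"].round(4))
s=snapshot("wrist")
c=(.568,-.2535)
overlay(s,[(c,.0175,.11),(c,.0245,.076),(c,.031,.044)],"w3",(220,150,420,330),3.5)
E
```

```text
3.8 [ 0.5676 -0.2567  0.1345]
```

View pics/w3.png

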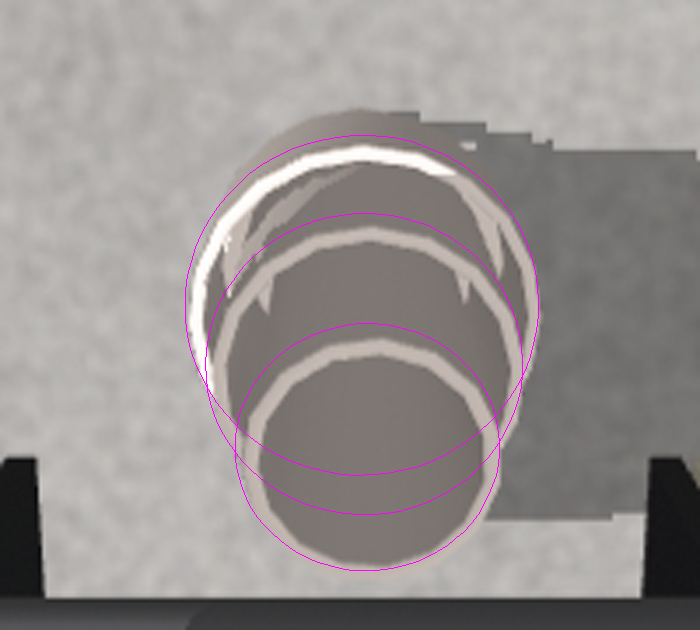

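```bash

python3 -m inch '[{"ax":0,"ay":0,"az":0,"dx":-1,"dy":4,"dz":25,"fingers":60},{"ax":0,"ay":0,"az":0,"dx":-1,"dy":4,"dz":50,"fingers":60},{"ax":0,"ay":0,"az":0,"dx":-1,"dy":4,"dz":50,"fingers":50},{"ax":0,"ay":0,"az":0,"dx":-1,"dy":4,"dz":50,"fingers":30},{"ax":0,"ay":0,"az":0,"dx":-1,"dy":4,"dz":50,"fingers":20},{"ax":0,"ay":0,"az":0,"dx":-1,"dy":4,"dz":50,"fingers":20},{"ax":0,"ay":0,"az":0,"dx":-1,"dy":4,"dz":50,"fingers":20}]'
python3 - <<'E'
from h import *
o=get_obs();print(o["clock"],o["tool_pos"].round(4),o["force"].round(1))
s=snapshot("wrist")
overlay(s,[],"w4")
E
```

```text
clock: 4.72
tool_pos: [0.5685, -0.2521, 0.0831]
orientation: [-180.0, 0.2, 176.8]
force: [0.4, -0.4, 6.2]
opening: 0.0348
4.725 [ 0.5685 -0.2521  0.0831] [ 0.4 -0.4  6.2]
```

View pics/w4.png

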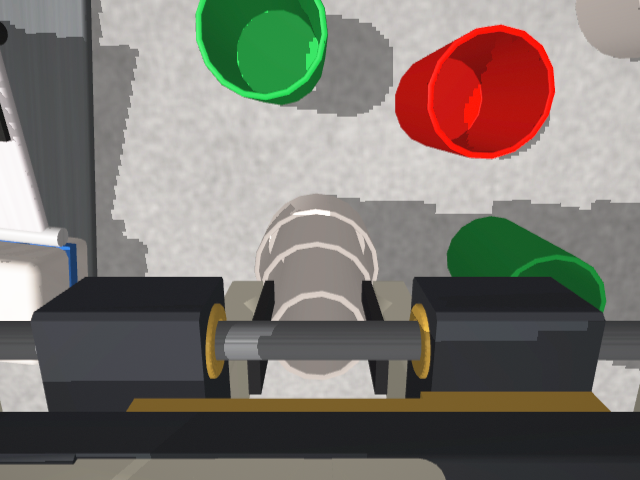

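```bash

python3 -m inch '[{"ax":0,"ay":0,"az":0,"dx":0,"dy":0,"dz":-40,"fingers":20},{"ax":0,"ay":0,"az":0,"dx":0,"dy":0,"dz":-90,"fingers":20},{"ax":0,"ay":0,"az":0,"dx":0,"dy":0,"dz":-130,"fingers":20},{"ax":0,"ay":0,"az":0,"dx":0,"dy":50,"dz":-140,"fingers":20},{"ax":0,"ay":0,"az":0,"dx":0,"dy":110,"dz":-140,"fingers":20},{"ax":0,"ay":0,"az":0,"dx":0,"dy":170,"dz":-140,"fingers":20},{"ax":0,"ay":0,"az":0,"dx":0,"dy":230,"dz":-140,"fingers":20},{"ax":0,"ay":0,"az":0,"dx":0,"dy":290,"dz":-140,"fingers":20}]'
python3 - <<'E'
from h import *
o=get_obs();print(o["clock"],o["tool_pos"].round(4),o["force"].round(1)); print(shift([.60,.16,.22],-183.2))
E
```

```text
clock: 5.78
tool_pos: [0.5832, 0.0397, 0.222]
orientation: [180.0, 0.0, 176.8]
force: [0.9, 0.6, -1.0]
opening: 0.0349
5.775 [0.5832 0.0397 0.222 ] [ 0.9  0.6 -1. ]
(array([-10.10698344, 121.07532548,   2.03436858]), array([0.01799318, 0.02869033, 0.01558619]))
```

```bash

python3 -m inch '[{"ax":0,"ay":0,"az":0,"dx":-10,"dy":60,"dz":0,"fingers":20},{"ax":0,"ay":0,"az":0,"dx":-10,"dy":110,"dz":0,"fingers":20},{"ax":0,"ay":0,"az":0,"dx":-10,"dy":120,"dz":0,"fingers":20},{"ax":0,"ay":0,"az":0,"dx":-10,"dy":120,"dz":0,"fingers":20},{"ax":0,"ay":0,"az":0,"dx":-10,"dy":120,"dz":0,"fingers":20}]'
python3 - <<'E'
from h import *
s=snapshot("wrist");save(s,"w5")
E
```

```text
clock: 6.4
tool_pos: [0.5999, 0.1559, 0.2217]
orientation: [-180.0, -0.0, 176.8]
force: [1.2, -0.0, -0.4]
opening: 0.0353
```

View pics/w5.png

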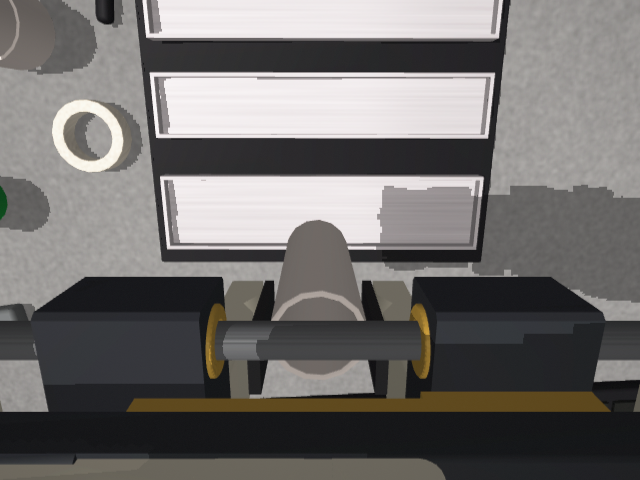

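```bash
python3 - <<'E'
from h import *
s=snapshot("wrist")
for n,L in [("slim",[(150,73),(495,72),(491,138),(155,138)]),("mid",[(161,176),(485,176),(480,248),(168,249)]),("widefront",[(147,40),(502,40)])]:
    P=np.array([onz(s,p,.020)[:2] for p in L]); print(n,P.round(4).tolist(),P.mean(0).round(4))
o=get_obs(); print(o["tool_pos"])
E
```

```text
slim [[0.4866, 0.0282], [0.502, 0.3037], [0.5536, 0.3032], [0.5372, 0.024]] [0.5199 0.1648]
mid [[0.5689, 0.024], [0.585, 0.2997], [0.6493, 0.2984], [0.634, 0.0199]] [0.6093 0.1605]
widefront [[0.4624, 0.0299], [0.4787, 0.3079]] [0.4706 0.1689]
[0.60009299 0.1557212  0.22179044]
```

```bash
python3 - <<'E'
from h import *
print(shift([.520,.165,.086],-183.3))
E
python3 -m inch '[{"ax":0,"ay":0,"az":0,"dx":40,"dy":7,"dz":0,"fingers":20},{"ax":0,"ay":0,"az":0,"dx":80,"dy":14,"dz":0,"fingers":20},{"ax":0,"ay":0,"az":0,"dx":80,"dy":14,"dz":30,"fingers":20},{"ax":0,"ay":0,"az":0,"dx":80,"dy":14,"dz":75,"fingers":20},{"ax":0,"ay":0,"az":0,"dx":80,"dy":14,"dz":105,"fingers":20},{"ax":0,"ay":0,"az":0,"dx":80,"dy":14,"dz":105,"fingers":20}]'
python3 - <<'E'
from h import *
snapshot("wrist")
o=get_obs();print(o["tool_pos"])
print(shift([.520,.165,.086],-183.3))
S=[snapshot("scene"),snapshot("side")]
x=cv2.resize(S[0]["image"][130:280,330:500],None,fx=2.3,fy=2.3);y=cv2.resize(S[1]["image"][110:260,150:320],None,fx=2.3,fy=2.3)
cv2.imwrite("pics/ab3.png",np.hstack([x,y])[:,:,::-1])
E
```

```text
(array([ 80.50923966,   4.6961012 , 135.78010386]), array([0.00286761, 0.00752455, 0.03555639]))
clock: 7.25
tool_pos: [0.5198, 0.1737, 0.1148]
orientation: [-179.8, -0.2, 176.7]
force: [0.3, -0.7, -0.1]
opening: 0.0349
[0.52100543 0.17449608 0.11659399]
(array([ 0.44344994, -9.50237446, 30.60533775]), array([-0.06607467, -0.04726311,  0.06959838]))
```

View pics/ab3.png

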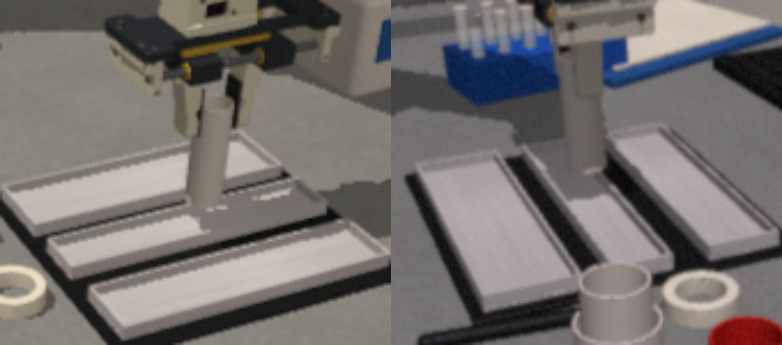

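```bash

python3 -m inch '[{"ax":0,"ay":0,"az":0,"dx":0.5,"dy":0,"dz":16,"fingers":20},{"ax":0,"ay":0,"az":0,"dx":0.5,"dy":0,"dz":28,"fingers":20},{"ax":0,"ay":0,"az":0,"dx":0.5,"dy":0,"dz":31,"fingers":20},{"ax":0,"ay":0,"az":0,"dx":0.5,"dy":0,"dz":31,"fingers":20},{"ax":0,"ay":0,"az":0,"dx":0.5,"dy":0,"dz":31,"fingers":20}]'
python3 - <<'E'
from h import *
S=[snapshot("scene"),snapshot("side")]
x=cv2.resize(S[0]["image"][130:280,330:500],None,fx=2.3,fy=2.3);y=cv2.resize(S[1]["image"][110:260,150:320],None,fx=2.3,fy=2.3)
cv2.imwrite("pics/ab4.png",np.hstack([x,y])[:,:,::-1])
E
```

```text
clock: 8.02
tool_pos: [0.5205, 0.1755, 0.0854]
orientation: [-180.0, -0.0, 176.8]
force: [0.3, 0.4, -0.6]
opening: 0.0352
```

View pics/ab4.png

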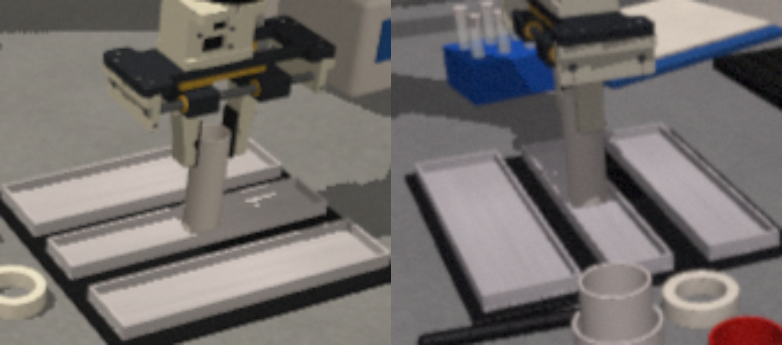

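```bash

python3 -m inch '[{"ax":0,"ay":0,"az":0,"dx":0,"dy":0,"dz":-0.5,"fingers":45},{"ax":0,"ay":0,"az":0,"dx":0,"dy":0,"dz":-0.5,"fingers":65},{"ax":0,"ay":0,"az":0,"dx":0,"dy":0,"dz":-0.5,"fingers":70},{"ax":0,"ay":0,"az":0,"dx":0,"dy":0,"dz":-40,"fingers":75},{"ax":0,"ay":0,"az":0,"dx":0,"dy":0,"dz":-90,"fingers":75},{"ax":0,"ay":0,"az":0,"dx":0,"dy":-20,"dz":-140,"fingers":75},{"ax":0,"ay":0,"az":0,"dx":0,"dy":-70,"dz":-160,"fingers":75},{"ax":0,"ay":0,"az":0,"dx":0,"dy":-130,"dz":-160,"fingers":75}]'
python3 - <<'E'
from h import *
print(shift([.507,-.083,.245],-183.3))
s=snapshot("wrist");save(s,"w6")
E
```

```text
clock: 9.12
tool_pos: [0.5141, 0.0453, 0.2478]
orientation: [179.9, 0.2, 176.9]
force: [1.4, -0.3, -0.7]
opening: 0.075
(array([   0.28642327, -128.47979855,    2.57918562]), array([0.10035932, 0.2259272 , 0.23611594]))
```

View pics/w6.png

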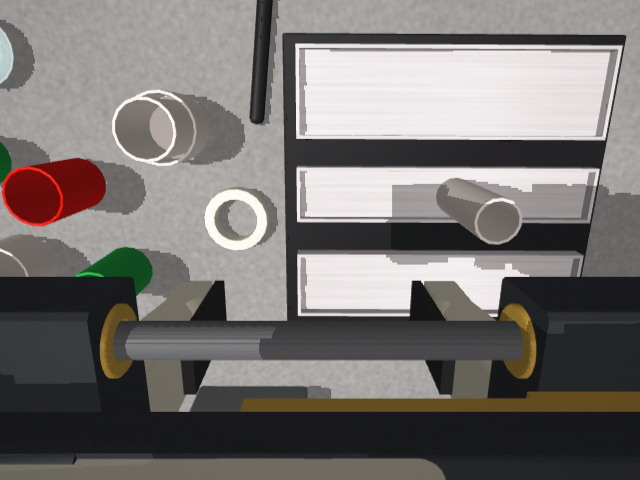

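```bash

python3 -m inch '[{"ax":0,"ay":0,"az":0,"dx":0,"dy":-55,"dz":0,"fingers":75},{"ax":0,"ay":0,"az":0,"dx":0,"dy":-110,"dz":0,"fingers":75},{"ax":0,"ay":0,"az":0,"dx":0,"dy":-125,"dz":0,"fingers":75},{"ax":0,"ay":0,"az":0,"dx":0,"dy":-125,"dz":0,"fingers":75},{"ax":0,"ay":0,"az":0,"dx":0,"dy":-125,"dz":0,"fingers":75}]'
python3 - <<'E'
from h import *
snapshot("wrist");s=snapshot("wrist"); c=(.4455,-.082)
o=get_obs(); print(o["tool_pos"],o["qvel"].round(1))
overlay(s,[(c,.0245,.076),(c,.031,.044)],"w7")
E
```

```text
clock: 9.8
tool_pos: [0.5065, -0.0784, 0.2455]
orientation: [180.0, 0.0, 176.8]
force: [0.0, 0.9, 0.7]
opening: 0.0751
[ 0.50655753 -0.07812595  0.24551806] [ 0.1  0.   0.1  0.  -0.   0.2]
```

View pics/w7.png

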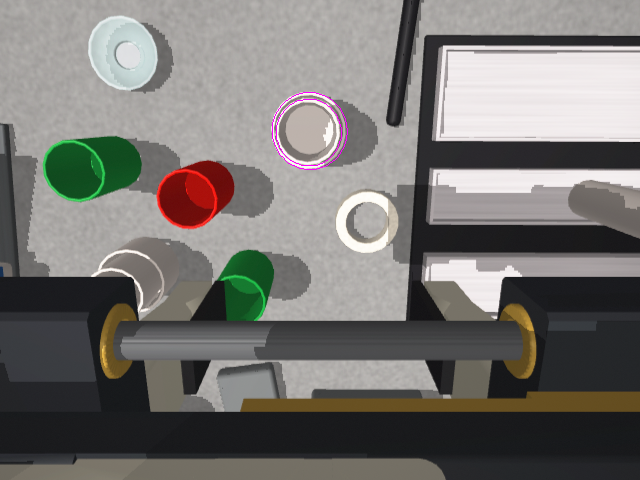

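```bash
python3 - <<'E'
from h import *
s=snapshot("wrist");print(shift([.4455,-.082,.051]), onz(s,(392,124),0), onz(s,(411,0),0))
E
python3 -m inch '[{"ax":0,"ay":0,"az":0,"dx":40,"dy":-7,"dz":0,"fingers":75},{"ax":0,"ay":0,"az":0,"dx":61,"dy":-7,"dz":20,"fingers":75},{"ax":0,"ay":0,"az":0,"dx":61,"dy":-7,"dz":70,"fingers":75},{"ax":0,"ay":0,"az":0,"dx":61,"dy":-7,"dz":120,"fingers":75},{"ax":0,"ay":0,"az":0,"dx":61,"dy":-7,"dz":135,"fingers":75},{"ax":0,"ay":0,"az":0,"dx":61,"dy":-7,"dz":135,"fingers":75},{"ax":0,"ay":0,"az":0,"dx":61,"dy":-7,"dz":135,"fingers":75}]'
python3 - <<'E'
from h import *
s=snapshot("wrist");save(s,"w8")
o=get_obs(); print(o["tool_pos"],o["qvel"].round(1))
c=(.4455,-.082)
overlay(s,[(c,.0245,.076),(c,.031,.044)],"w8",(200,180,440,360),3)
print(shift([.4455,-.082,.051]))
E
```

```text
[ 60.68980186  -7.15566682 194.46710643] [ 0.44488893 -0.00557316  0.        ] [0.34259259 0.01162072 0.        ]
clock: 10.82
tool_pos: [0.4459, -0.0823, 0.1114]
orientation: [180.0, 0.1, 176.9]
force: [0.5, -0.7, 0.2]
opening: 0.075
[ 0.44595487 -0.08232317  0.1115811 ] [-0.2 -0.2 -0.1 -0.1  0.2  0. ]
[ 0.5823833   0.27498551 60.58024201]
```

View pics/w8.png

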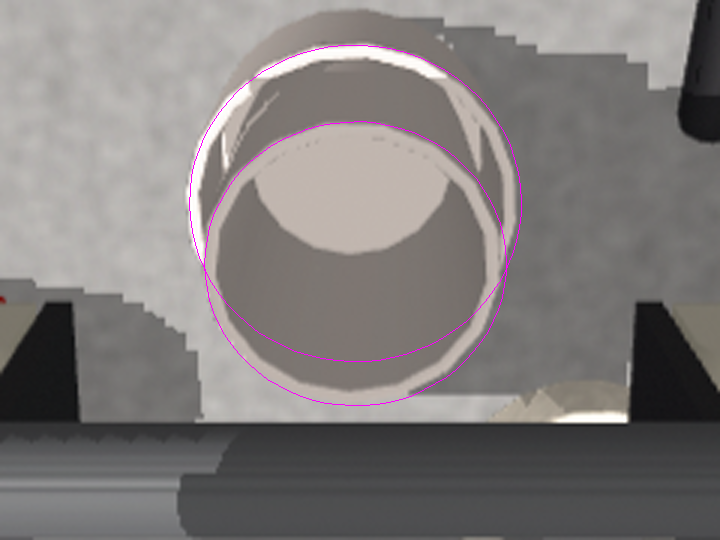

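```bash

python3 -m inch '[{"ax":0,"ay":0,"az":0,"dx":1,"dy":0,"dz":30,"fingers":75},{"ax":0,"ay":0,"az":0,"dx":1,"dy":0,"dz":58,"fingers":75},{"ax":0,"ay":0,"az":0,"dx":1,"dy":0,"dz":60,"fingers":70},{"ax":0,"ay":0,"az":0,"dx":1,"dy":0,"dz":60,"fingers":50},{"ax":0,"ay":0,"az":0,"dx":1,"dy":0,"dz":60,"fingers":35},{"ax":0,"ay":0,"az":0,"dx":1,"dy":0,"dz":60,"fingers":35},{"ax":0,"ay":0,"az":0,"dx":1,"dy":0,"dz":60,"fingers":35}]'
python3 -m inch '[{"ax":0,"ay":0,"az":0,"dx":0,"dy":0,"dz":-20,"fingers":35},{"ax":0,"ay":0,"az":0,"dx":0,"dy":0,"dz":-60,"fingers":35},{"ax":0,"ay":0,"az":0,"dx":0,"dy":0,"dz":-110,"fingers":35},{"ax":0,"ay":0,"az":0,"dx":0,"dy":0,"dz":-130,"fingers":35},{"ax":0,"ay":0,"az":0,"dx":0,"dy":0,"dz":-130,"fingers":35}]'
python3 - <<'E'
from h import *
s=snapshot("wrist");save(s,"w9")
for p in ([.4316,.225,.2],[.614,.235,.19]): print(shift(p,-183.3))
S=[snapshot("scene"),snapshot("side")]
x=cv2.resize(S[0]["image"][150:300,220:390],None,fx=2.3,fy=2.3);y=cv2.resize(S[1]["image"][150:300,170:340],None,fx=2.3,fy=2.3)
cv2.imwrite("pics/ab5.png",np.hstack([x,y])[:,:,::-1])
E
```

```text
clock: 11.75
tool_pos: [0.4448, -0.0826, 0.0515]
orientation: [180.0, 0.1, 176.8]
force: [-1.5, 1.2, 7.1]
opening: 0.0476
clock: 12.38
tool_pos: [0.445, -0.0825, 0.1823]
orientation: [179.9, 0.2, 176.8]
force: [-0.4, 0.1, -1.0]
opening: 0.0479
(array([ 29.57447052, 306.42041667, -18.89219488]), array([0.0444585 , 0.07855956, 0.10271229]))
(array([-151.96996454,  326.57022241,   -8.62752595]), array([0.0444585 , 0.07855956, 0.10271229]))
```

View pics/w9.png

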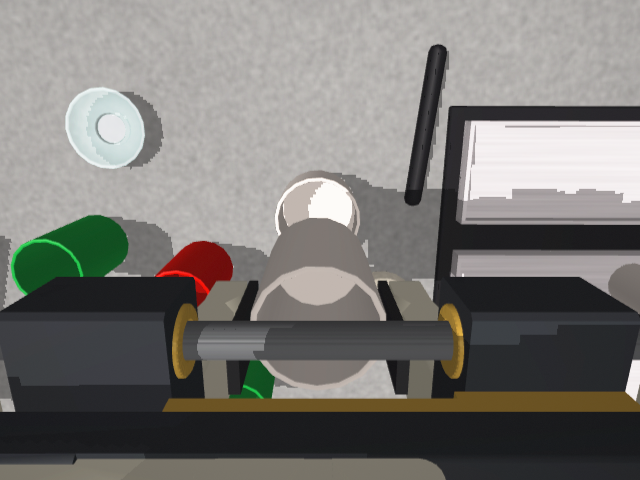

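View pics/ab5.png

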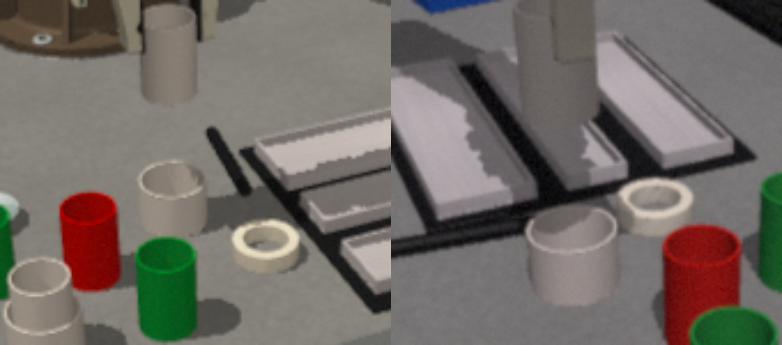

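```bash

python3 -m inch '[{"ax":0,"ay":0,"az":0,"dx":-30,"dy":45,"dz":-10,"fingers":35},{"ax":0,"ay":0,"az":0,"dx":-60,"dy":95,"dz":-18,"fingers":35},{"ax":0,"ay":0,"az":0,"dx":-90,"dy":145,"dz":-18,"fingers":35},{"ax":0,"ay":0,"az":0,"dx":-120,"dy":195,"dz":-18,"fingers":35},{"ax":0,"ay":0,"az":0,"dx":-145,"dy":245,"dz":-18,"fingers":35},{"ax":0,"ay":0,"az":0,"dx":-152,"dy":295,"dz":-18,"fingers":35},{"ax":0,"ay":0,"az":0,"dx":-152,"dy":326,"dz":-18,"fingers":35},{"ax":0,"ay":0,"az":0,"dx":-152,"dy":326,"dz":0,"fingers":35}]'
python3 - <<'E'
from h import *
print(shift([.6136,.235,.058],-183.3))
E
```

```text
clock: 13.52
tool_pos: [0.6142, 0.2366, 0.1791]
orientation: [-180.0, -0.0, 177.0]
force: [-0.1, -0.6, -1.1]
opening: 0.0476
(array([  0.44302336,  -1.62038617, 121.05763326]), array([-0.02333775, -0.01354495,  0.26021562]))
```

```bash

python3 -m inch '[{"ax":0,"ay":0,"az":0,"dx":0.5,"dy":-1,"dz":45,"fingers":35},{"ax":0,"ay":0,"az":0,"dx":0.5,"dy":-1,"dz":85,"fingers":35},{"ax":0,"ay":0,"az":0,"dx":0.5,"dy":-1,"dz":98,"fingers":35},{"ax":0,"ay":0,"az":0,"dx":0.5,"dy":-1,"dz":98,"fingers":35},{"ax":0,"ay":0,"az":0,"dx":0.5,"dy":-1,"dz":98,"fingers":35}]'
python3 - <<'E'
from h import *
s=snapshot("wrist");save(s,"w10")
print(shift([.6136,.235,.058],-183.3))
S=[snapshot("scene"),snapshot("side")]
x=cv2.resize(S[0]["image"][130:280,350:520],None,fx=2.3,fy=2.3);y=cv2.resize(S[1]["image"][110:260,170:340],None,fx=2.3,fy=2.3)
cv2.imwrite("pics/ab6.png",np.hstack([x,y])[:,:,::-1])
E
```

```text
clock: 14.15
tool_pos: [0.6143, 0.2337, 0.0841]
orientation: [179.9, 0.1, 176.8]
force: [1.1, 0.4, -1.0]
opening: 0.0475
(array([ 0.86316771,  1.09749473, 26.29767218]), array([0.08512404, 0.12901621, 0.12580134]))
```

View pics/w10.png

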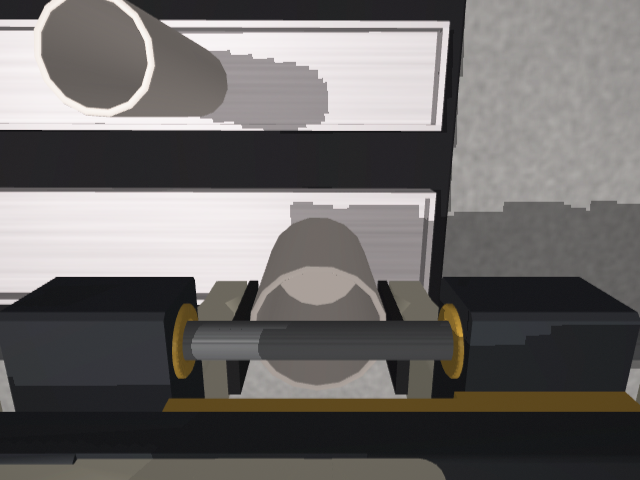

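View pics/ab6.png

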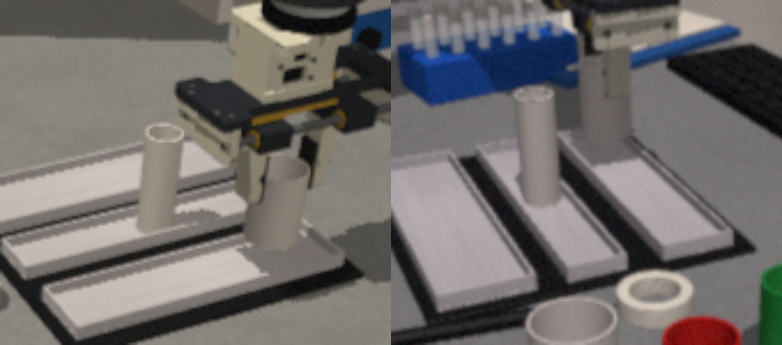

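```bash

python3 -m inch '[{"ax":0,"ay":0,"az":0,"dx":1,"dy":1,"dz":14,"fingers":35},{"ax":0,"ay":0,"az":0,"dx":1,"dy":1,"dz":24,"fingers":35},{"ax":0,"ay":0,"az":0,"dx":1,"dy":1,"dz":26,"fingers":35},{"ax":0,"ay":0,"az":0,"dx":1,"dy":1,"dz":26,"fingers":35},{"ax":0,"ay":0,"az":0,"dx":1,"dy":1,"dz":26,"fingers":35}]'
python3 - <<'E'
from h import *
o=get_obs(); print(o["tool_pos"],o["force"],o["orientation"])
S=[snapshot("scene"),snapshot("side")]
x=cv2.resize(S[0]["image"][130:280,350:520],None,fx=2.3,fy=2.3);y=cv2.resize(S[1]["image"][110:260,170:340],None,fx=2.3,fy=2.3)
cv2.imwrite("pics/ab7.png",np.hstack([x,y])[:,:,::-1])
E
```

```text
clock: 14.92
tool_pos: [0.6122, 0.2343, 0.057]
orientation: [-180.0, -0.0, 176.8]
force: [-3.7, -0.7, 8.4]
opening: 0.0476
[0.61219854 0.23425726 0.05699248] [-3.72136477 -0.65903694  8.40040159] [-1.79965552e+02 -8.31835747e-03  1.76847086e+02]
```

View pics/ab7.png

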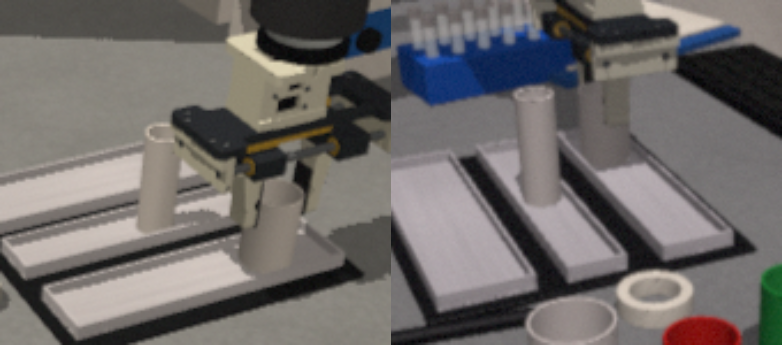

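```bash

python3 -m inch '[{"ax":0,"ay":0,"az":0,"dx":0,"dy":0,"dz":-0.5,"fingers":55},{"ax":0,"ay":0,"az":0,"dx":0,"dy":0,"dz":-0.5,"fingers":70},{"ax":0,"ay":0,"az":0,"dx":0,"dy":0,"dz":-0.5,"fingers":78},{"ax":0,"ay":0,"az":0,"dx":0,"dy":0,"dz":-40,"fingers":80},{"ax":0,"ay":0,"az":0,"dx":0,"dy":0,"dz":-90,"fingers":80},{"ax":0,"ay":0,"az":0,"dx":0,"dy":-10,"dz":-140,"fingers":80},{"ax":0,"ay":0,"az":0,"dx":20,"dy":-60,"dz":-180,"fingers":80},{"ax":0,"ay":0,"az":0,"dx":45,"dy":-115,"dz":-188,"fingers":80}]'
python3 -m inch '[{"ax":0,"ay":0,"az":0,"dx":10,"dy":-60,"dz":0,"fingers":80},{"ax":0,"ay":0,"az":0,"dx":20,"dy":-120,"dz":0,"fingers":80},{"ax":0,"ay":0,"az":0,"dx":30,"dy":-175,"dz":0,"fingers":80},{"ax":0,"ay":0,"az":0,"dx":38,"dy":-200,"dz":0,"fingers":80},{"ax":0,"ay":0,"az":0,"dx":38,"dy":-200,"dz":0,"fingers":80},{"ax":0,"ay":0,"az":0,"dx":38,"dy":-200,"dz":0,"fingers":80}]'
python3 - <<'E'
from h import *
snapshot("wrist");s=snapshot("wrist")
c=(.4455,-.082)
overlay(s,[(c,.031,.044),((.568,-.2535),.0245,.076),((.568,-.2535),.031,.044)],"w11")
o=get_obs(); print(o["clock"],o["tool_pos"],o["force"],o["qvel"].round(1))
S=[snapshot("scene"),snapshot("side")]
for i,t in zip(S,"ab"): save(i,"s12"+t)
E
```

```text
clock: 16.02
tool_pos: [0.563, 0.1241, 0.2464]
orientation: [179.9, 0.2, 176.9]
force: [0.4, -0.8, 0.8]
opening: 0.0801
clock: 16.77
tool_pos: [0.5134, -0.0731, 0.2441]
orientation: [180.0, 0.0, 176.8]
force: [0.4, 0.2, 0.4]
opening: 0.0799
16.875 [ 0.51349144 -0.07260468  0.24400044] [ 0.1493463   0.89483771 -0.42674607] [ 0.2  0.  -0.  -0.   0.1  0.1]
```

View pics/w11.png

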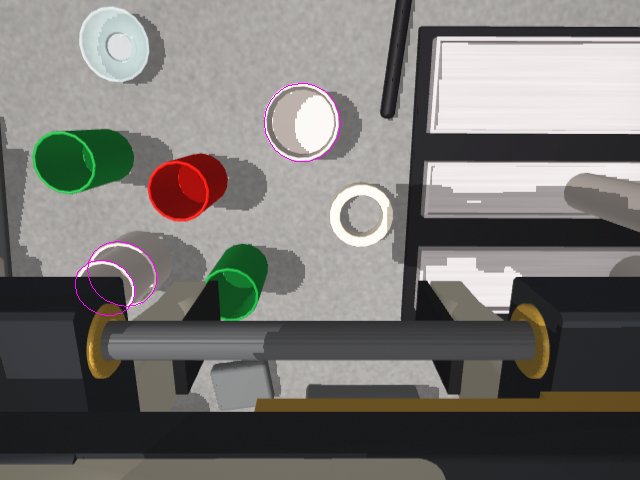

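View pics/s12a.png

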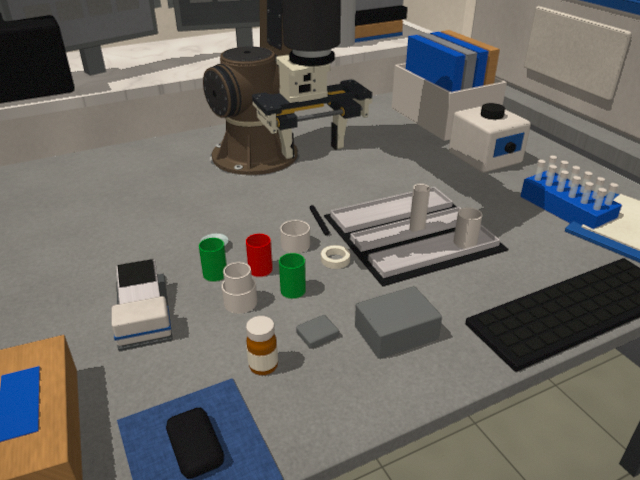

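View pics/s12b.png

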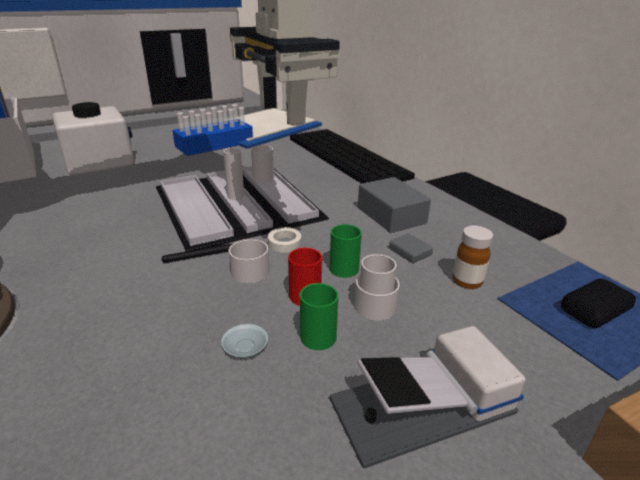

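```bash
python3 - <<'E'
from h import *
print(shift([.4445,-.0815,.018],-183.3))
E
python3 -m inch '[{"ax":0,"ay":0,"az":0,"dx":40,"dy":-12,"dz":0,"fingers":78},{"ax":0,"ay":0,"az":0,"dx":68,"dy":-13,"dz":20,"fingers":78},{"ax":0,"ay":0,"az":0,"dx":68,"dy":-13,"dz":70,"fingers":78},{"ax":0,"ay":0,"az":0,"dx":68,"dy":-13,"dz":120,"fingers":78},{"ax":0,"ay":0,"az":0,"dx":68,"dy":-13,"dz":160,"fingers":78},{"ax":0,"ay":0,"az":0,"dx":68,"dy":-13,"dz":165,"fingers":78},{"ax":0,"ay":0,"az":0,"dx":68,"dy":-13,"dz":165,"fingers":78}]'
python3 - <<'E'
from h import *
s=snapshot("wrist")
o=get_obs(); print(o["clock"],o["tool_pos"],o["force"],o["qvel"].round(1))
print(shift([.4445,-.0815,.018],-183.3))
c=(.4455,-.082)
overlay(s,[(c,.031,.044)],"w12",(100,160,540,420),1.8)
E
```

```text
(array([ 68.30574711, -12.71052771, 225.97788624]), array([-0.00254353, -0.01558501,  0.18329047]))
clock: 17.85
tool_pos: [0.4453, -0.0822, 0.0799]
orientation: [-180.0, 0.0, 176.9]
force: [0.2, -0.1, -0.3]
opening: 0.078
17.9 [ 0.44580886 -0.08211853  0.08046081] [0.52607742 0.13073963 0.30066649] [-0.2 -0.8  0.2 -0.2  0.2 -0. ]
(array([ 1.45043041,  0.53710516, 62.45843397]), array([0.00838677, 0.10064474, 0.16770511]))
```

View pics/w12.png

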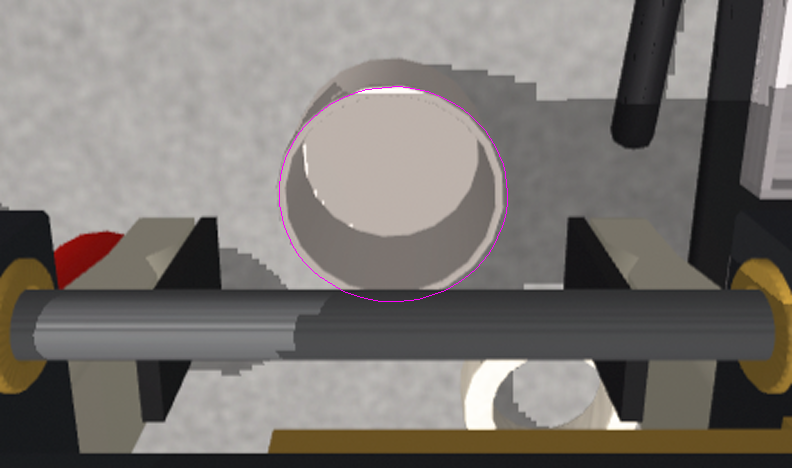

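```bash

python3 -m inch '[{"ax":0,"ay":0,"az":0,"dx":1,"dy":1,"dz":30,"fingers":78},{"ax":0,"ay":0,"az":0,"dx":1,"dy":1,"dz":58,"fingers":78},{"ax":0,"ay":0,"az":0,"dx":1,"dy":1,"dz":62,"fingers":78},{"ax":0,"ay":0,"az":0,"dx":1,"dy":1,"dz":62,"fingers":60},{"ax":0,"ay":0,"az":0,"dx":1,"dy":1,"dz":62,"fingers":50},{"ax":0,"ay":0,"az":0,"dx":1,"dy":1,"dz":62,"fingers":50},{"ax":0,"ay":0,"az":0,"dx":1,"dy":1,"dz":62,"fingers":50}]'
python3 -m inch '[{"ax":0,"ay":0,"az":0,"dx":0,"dy":0,"dz":-20,"fingers":50},{"ax":0,"ay":0,"az":0,"dx":0,"dy":0,"dz":-60,"fingers":50},{"ax":0,"ay":0,"az":0,"dx":0,"dy":0,"dz":-90,"fingers":50},{"ax":0,"ay":0,"az":0,"dx":0,"dy":0,"dz":-90,"fingers":50},{"ax":0,"ay":0,"az":0,"dx":0,"dy":0,"dz":-90,"fingers":50}]'
python3 - <<'E'
from h import *
s=snapshot("wrist");save(s,"w13")
print(shift([.4355,.235,.11],-183.3))
E
```

```text
clock: 18.77
tool_pos: [0.4447, -0.0812, 0.0184]
orientation: [180.0, 0.1, 176.8]
force: [-0.8, 0.3, 8.9]
opening: 0.0614
clock: 19.4
tool_pos: [0.4433, -0.0814, 0.1071]
orientation: [180.0, 0.0, 176.8]
force: [0.7, -0.1, -1.0]
opening: 0.0615
(array([ 25.13528042, 315.59816582,  -3.36206396]), array([-0.00016147, -0.05071283,  0.1022087 ]))
```

View pics/w13.png

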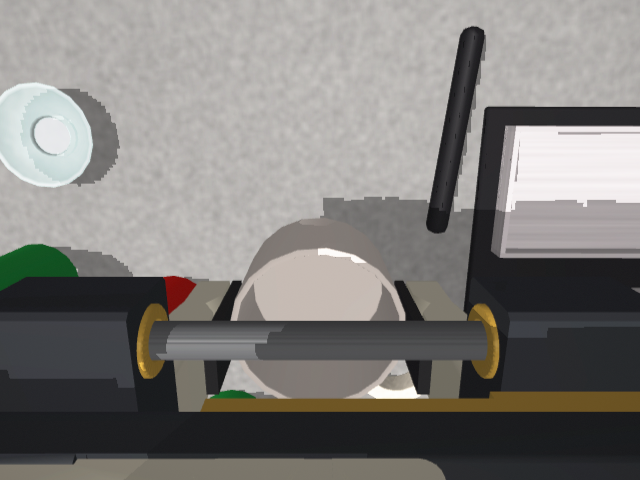

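```bash

python3 -m inch '[{"ax":0,"ay":0,"az":0,"dx":5,"dy":50,"dz":0,"fingers":50},{"ax":0,"ay":0,"az":0,"dx":10,"dy":105,"dz":0,"fingers":50},{"ax":0,"ay":0,"az":0,"dx":15,"dy":160,"dz":0,"fingers":50},{"ax":0,"ay":0,"az":0,"dx":20,"dy":215,"dz":0,"fingers":50},{"ax":0,"ay":0,"az":0,"dx":25,"dy":270,"dz":0,"fingers":50},{"ax":0,"ay":0,"az":0,"dx":25,"dy":316,"dz":0,"fingers":50},{"ax":0,"ay":0,"az":0,"dx":25,"dy":316,"dz":30,"fingers":50},{"ax":0,"ay":0,"az":0,"dx":25,"dy":316,"dz":55,"fingers":50}]'
python3 - <<'E'
from h import *
s=snapshot("wrist");s=snapshot("wrist");save(s,"w14")
S=[snapshot("scene"),snapshot("side")]
print(shift([.4355,.235,.025],-183.3))
x=cv2.resize(S[0]["image"][130:280,330:500],None,fx=2.3,fy=2.3);y=cv2.resize(S[1]["image"][110:260,150:320],None,fx=2.3,fy=2.3)
cv2.imwrite("pics/ab8.png",np.hstack([x,y])[:,:,::-1])
E
```

```text
clock: 20.45
tool_pos: [0.4354, 0.2355, 0.0501]
orientation: [-179.9, -0.1, 176.9]
force: [0.5, 0.1, -0.8]
opening: 0.0613
(array([ 0.36473415,  0.09154803, 26.53959062]), array([-0.12393289, -0.07632409,  0.12768765]))
```

View pics/w14.png

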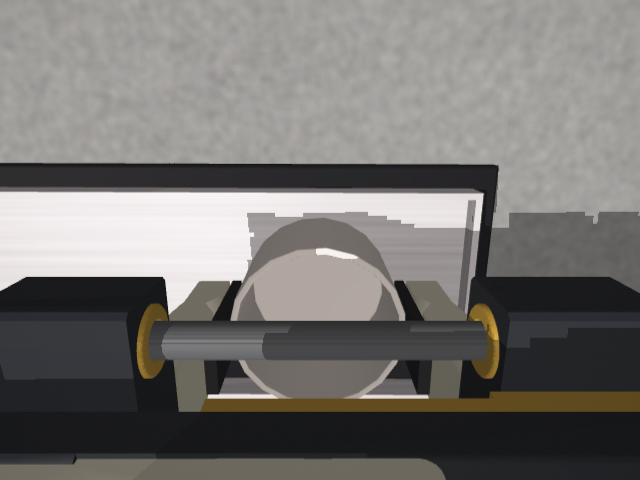

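View pics/ab8.png

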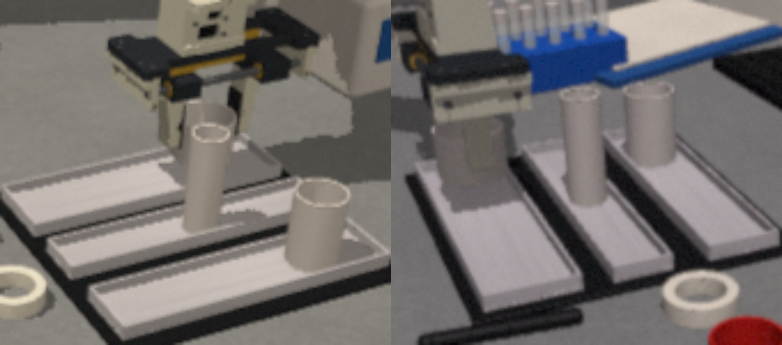

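```bash
python3 - <<'E'
from h import *
s=snapshot("wrist");c=(.4352,.235)
for p in[(200,188),(320,188),(440,189)]: print(onz(s,p,.020).round(4))
v=np.array([.0579,.998]);u=np.array([.998,-.0579])
im=s["image"][:,:,::-1].copy()
for w,col in((.036,(0,255,0)),(.039,(255,0,255))):
  for sg in(-1,1):
    P=[list(np.array([.4316,.169])+sg*w*u+k*v)+[.020] for k in(-.135,.135)]
    P=[list(np.array([.4316,.169])+sg*w*u+k*v)+[.020] for k in(0.02,.135)]
    q=proj(s,P).round().astype(int); cv2.line(im,tuple(map(int,q[0])),tuple(map(int,q[1])),col,1)
cv2.imwrite("pics/w15.png",im[150:420,100:540])
E
python3 -m inch '[{"ax":0,"ay":0,"az":0,"dx":0,"dy":0,"dz":14,"fingers":50},{"ax":0,"ay":0,"az":0,"dx":0,"dy":0,"dz":14,"fingers":50}]'
```

```text
[0.3921 0.1841 0.02  ]
[0.3952 0.2384 0.02  ]
[0.3988 0.2927 0.02  ]
clock: 20.95
tool_pos: [0.4358, 0.2349, 0.0375]
orientation: [-180.0, -0.0, 176.8]
force: [0.1, -0.1, 0.3]
opening: 0.0611
```

View pics/w15.png

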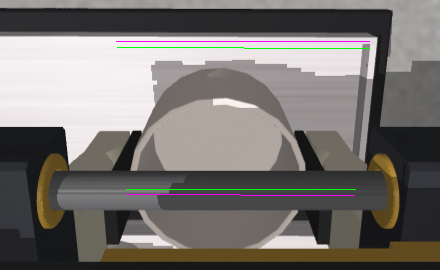

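```bash

python3 -m inch '[{"ax":0,"ay":0,"az":0,"dx":0.8,"dy":0,"dz":8,"fingers":50},{"ax":0,"ay":0,"az":0,"dx":0.8,"dy":0,"dz":12,"fingers":50},{"ax":0,"ay":0,"az":0,"dx":0.8,"dy":0,"dz":12.5,"fingers":50},{"ax":0,"ay":0,"az":0,"dx":0.8,"dy":0,"dz":12.5,"fingers":50},{"ax":0,"ay":0,"az":0,"dx":0.8,"dy":0,"dz":12.5,"fingers":50}]'
python3 - <<'E'
from h import *
S=[snapshot("scene"),snapshot("side")]
x=cv2.resize(S[0]["image"][130:280,330:500],None,fx=2.3,fy=2.3);y=cv2.resize(S[1]["image"][110:260,150:320],None,fx=2.3,fy=2.3)
cv2.imwrite("pics/ab9.png",np.hstack([x,y])[:,:,::-1])
E
```

```text
clock: 21.58
tool_pos: [0.4358, 0.2356, 0.0274]
orientation: [180.0, 0.1, 176.8]
force: [-6.2, -2.6, 24.0]
opening: 0.0606
```

View pics/ab9.png

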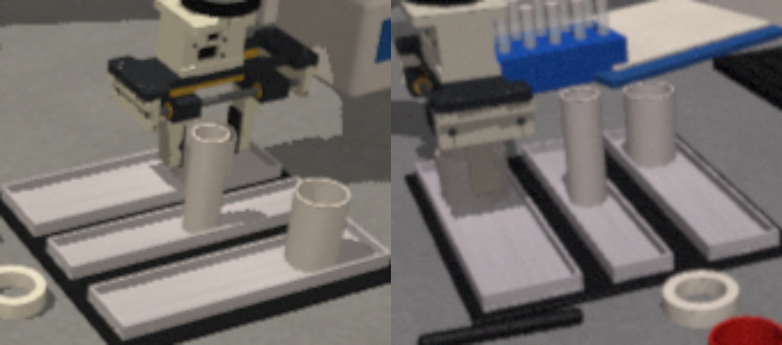

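```bash

python3 -m inch '[{"ax":0,"ay":0,"az":0,"dx":0,"dy":0,"dz":-3,"fingers":50},{"ax":0,"ay":0,"az":0,"dx":0,"dy":0,"dz":-3,"fingers":50},{"ax":0,"ay":0,"az":0,"dx":0,"dy":0,"dz":-3,"fingers":70},{"ax":0,"ay":0,"az":0,"dx":0,"dy":0,"dz":-3,"fingers":80},{"ax":0,"ay":0,"az":0,"dx":0,"dy":0,"dz":-3,"fingers":80},{"ax":0,"ay":0,"az":0,"dx":0,"dy":0,"dz":-40,"fingers":80},{"ax":0,"ay":0,"az":0,"dx":0,"dy":0,"dz":-90,"fingers":80},{"ax":0,"ay":0,"az":0,"dx":0,"dy":0,"dz":-150,"fingers":80}]'
python3 -m inch '[{"ax":0,"ay":0,"az":0,"dx":-30,"dy":-40,"dz":-60,"fingers":80},{"ax":0,"ay":0,"az":0,"dx":-60,"dy":-85,"dz":-70,"fingers":80},{"ax":0,"ay":0,"az":0,"dx":-60,"dy":-85,"dz":-70,"fingers":80},{"ax":0,"ay":0,"az":0,"dx":-60,"dy":-85,"dz":-70,"fingers":80}]'
python3 - <<'E'
from h import *
s=snapshot("wrist");s=snapshot("wrist");save(s,"w16")
S=[snapshot("scene"),snapshot("side")]
for i,t in zip(S,"ab"): save(i,"s17"+t)
print(shift([.63,-.253,.247],-183.3))
E
```

```text
clock: 22.68
tool_pos: [0.4348, 0.2349, 0.1765]
orientation: [-179.9, -0.1, 176.8]
force: [1.6, 0.7, -0.6]
opening: 0.0802
clock: 23.18
tool_pos: [0.4904, 0.1468, 0.2453]
orientation: [-180.0, -0.0, 176.7]
force: [0.0, -0.2, -1.6]
opening: 0.0803
(array([-161.54440883, -392.83687585,   -1.954156  ]), array([-0.03997604, -0.05919729,  0.19468283]))
```

View pics/w16.png

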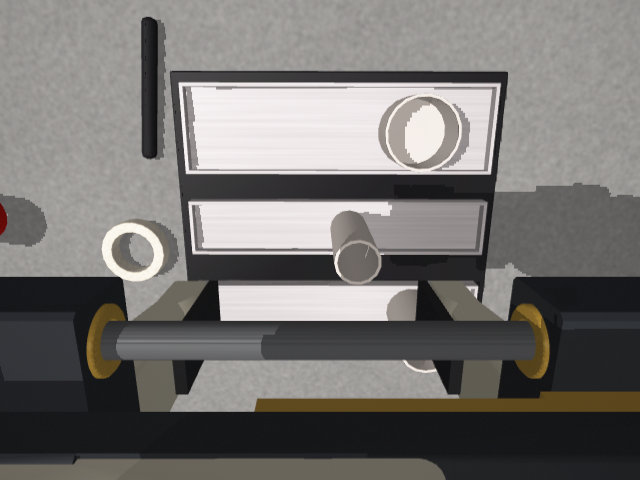

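View pics/s17b.png

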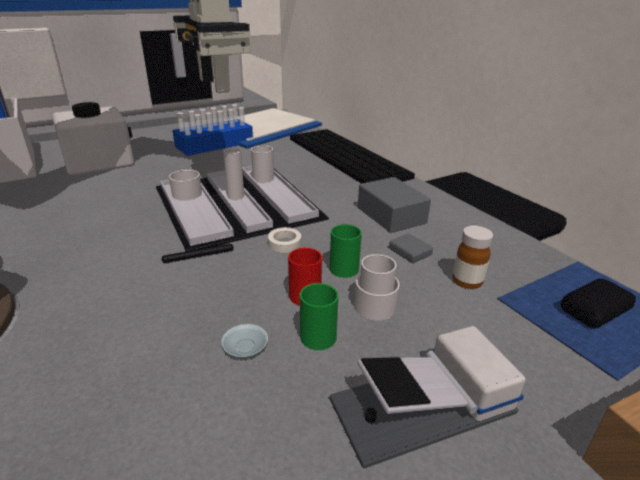

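```bash

python3 -m inch '[{"ax":0,"ay":0,"az":0,"dx":-22,"dy":-55,"dz":0,"fingers":80},{"ax":0,"ay":0,"az":0,"dx":-45,"dy":-110,"dz":0,"fingers":80},{"ax":0,"ay":0,"az":0,"dx":-68,"dy":-165,"dz":0,"fingers":80},{"ax":0,"ay":0,"az":0,"dx":-90,"dy":-220,"dz":0,"fingers":80},{"ax":0,"ay":0,"az":0,"dx":-112,"dy":-275,"dz":0,"fingers":80},{"ax":0,"ay":0,"az":0,"dx":-135,"dy":-330,"dz":0,"fingers":80},{"ax":0,"ay":0,"az":0,"dx":-155,"dy":-385,"dz":0,"fingers":80},{"ax":0,"ay":0,"az":0,"dx":-161,"dy":-393,"dz":0,"fingers":80}]'
python3 -m inch '[{"ax":0,"ay":0,"az":0,"dx":0,"dy":0,"dz":0,"fingers":80},{"ax":0,"ay":0,"az":0,"dx":0,"dy":0,"dz":0,"fingers":80}]'
python3 - <<'E'
from h import *
s=snapshot("wrist");c=(.568,-.2535)
overlay(s,[(c,.0245,.076),(c,.031,.044)],"w18")
o=get_obs(); print(o["clock"],o["tool_pos"],o["joint_pos"].round())
E
```

```text
clock: 24.38
tool_pos: [0.6298, -0.2563, 0.2437]
orientation: [-180.0, -0.2, 176.7]
force: [0.0, 0.2, -0.2]
opening: 0.0798
clock: 24.62
tool_pos: [0.6295, -0.2524, 0.2455]
orientation: [180.0, -0.0, 176.9]
force: [0.5, -0.8, 0.4]
opening: 0.08
24.675 [ 0.62952373 -0.2523903   0.24591137] [ -5.  20.   3.  -0. -73. -88.]
```

View pics/w18.png

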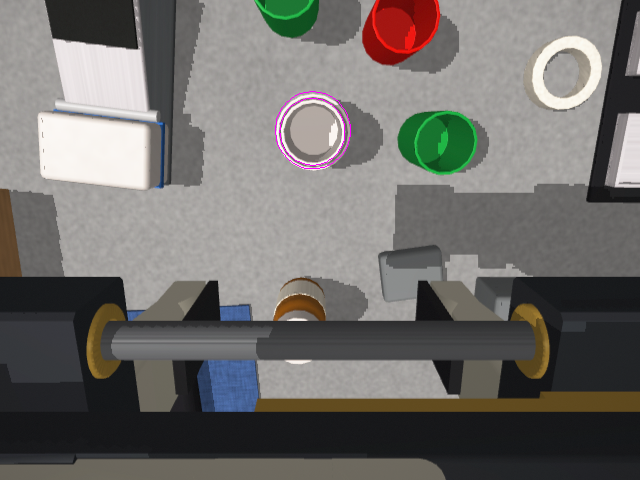

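```bash
python3 - <<'E'
from h import *
print(shift([.5685,-.253,.0515],-183.3))
E
python3 -m inch '[{"ax":0,"ay":0,"az":0,"dx":40,"dy":-3,"dz":0,"fingers":72},{"ax":0,"ay":0,"az":0,"dx":61,"dy":-4,"dz":20,"fingers":72},{"ax":0,"ay":0,"az":0,"dx":61,"dy":-4,"dz":70,"fingers":72},{"ax":0,"ay":0,"az":0,"dx":61,"dy":-4,"dz":120,"fingers":72},{"ax":0,"ay":0,"az":0,"dx":61,"dy":-4,"dz":135,"fingers":72},{"ax":0,"ay":0,"az":0,"dx":61,"dy":-4,"dz":135,"fingers":72},{"ax":0,"ay":0,"az":0,"dx":61,"dy":-4,"dz":135,"fingers":72}]'
python3 - <<'E'
from h import *
s=snapshot("wrist")
o=get_obs(); print(o["tool_pos"])
c=(.5685,-.253)
overlay(s,[(c,.0245,.076),(c,.031,.044)],"w19",(140,160,500,400),2.2)
print(shift([.5685,-.253,.0515],-183.3))
E
```

```text
(array([ 60.93941012,  -3.90445601, 194.39956838]), array([0.00722501, 0.01062552, 0.22717255]))
clock: 25.55
tool_pos: [0.5699, -0.2547, 0.1129]
orientation: [-180.0, 0.2, 176.9]
force: [0.1, -0.6, 0.6]
opening: 0.072
[ 0.56988556 -0.25473734  0.11286043]
(array([ 1.6861948 ,  1.69539948, 61.3540814 ]), array([-0.03405628,  0.1936639 ,  0.15295188]))
```

View pics/w19.png

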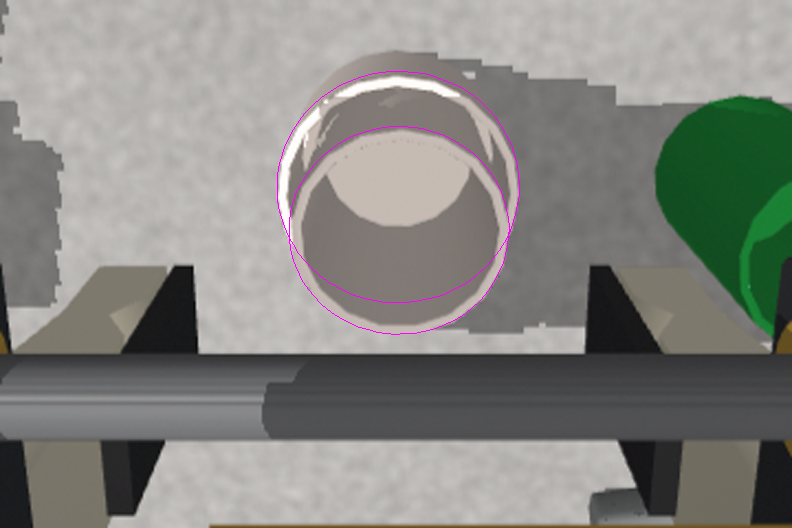

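```bash

python3 -m inch '[{"ax":0,"ay":0,"az":0,"dx":1,"dy":1,"dz":30,"fingers":72},{"ax":0,"ay":0,"az":0,"dx":1,"dy":1,"dz":56,"fingers":72},{"ax":0,"ay":0,"az":0,"dx":1,"dy":1,"dz":61,"fingers":72},{"ax":0,"ay":0,"az":0,"dx":1,"dy":1,"dz":61,"fingers":50},{"ax":0,"ay":0,"az":0,"dx":1,"dy":1,"dz":61,"fingers":35},{"ax":0,"ay":0,"az":0,"dx":1,"dy":1,"dz":61,"fingers":35},{"ax":0,"ay":0,"az":0,"dx":1,"dy":1,"dz":61,"fingers":35}]'
python3 -m inch '[{"ax":0,"ay":0,"az":0,"dx":0,"dy":0,"dz":-20,"fingers":35},{"ax":0,"ay":0,"az":0,"dx":0,"dy":0,"dz":-60,"fingers":35},{"ax":0,"ay":0,"az":0,"dx":0,"dy":0,"dz":-110,"fingers":35},{"ax":0,"ay":0,"az":0,"dx":0,"dy":0,"dz":-150,"fingers":35},{"ax":0,"ay":0,"az":0,"dx":0,"dy":0,"dz":-150,"fingers":35}]'
python3 - <<'E'
from h import *
s=snapshot("wrist");save(s,"w20")
print(shift([.606,.105,.20],-183.3))
E
```

```text
clock: 26.48
tool_pos: [0.5682, -0.2537, 0.0508]
orientation: [-180.0, 0.1, 176.8]
force: [0.6, 1.8, 6.0]
opening: 0.0485
clock: 27.1
tool_pos: [0.5693, -0.2541, 0.2037]
orientation: [-179.9, 0.4, 176.8]
force: [-0.8, -0.1, -1.5]
opening: 0.0481
(array([-17.94736028, 360.12770446,   1.2931726 ]), array([0.00159826, 0.18055417, 0.11074538]))
```

View pics/w20.png

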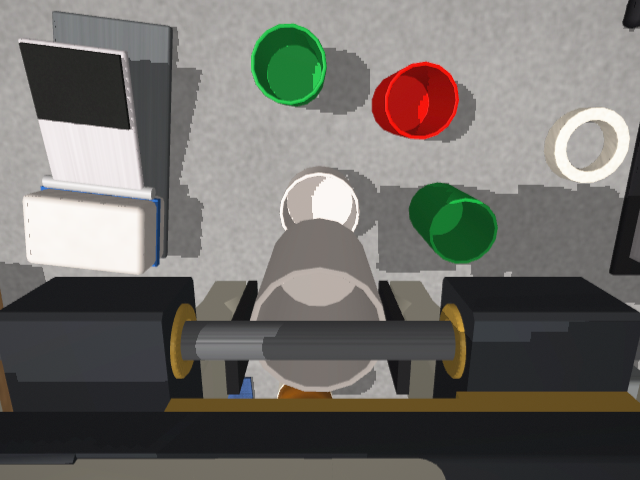

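```bash

python3 -m inch '[{"ax":0,"ay":0,"az":0,"dx":-2,"dy":50,"dz":0,"fingers":35},{"ax":0,"ay":0,"az":0,"dx":-5,"dy":105,"dz":0,"fingers":35},{"ax":0,"ay":0,"az":0,"dx":-8,"dy":160,"dz":0,"fingers":35},{"ax":0,"ay":0,"az":0,"dx":-11,"dy":215,"dz":0,"fingers":35},{"ax":0,"ay":0,"az":0,"dx":-14,"dy":270,"dz":0,"fingers":35},{"ax":0,"ay":0,"az":0,"dx":-18,"dy":325,"dz":0,"fingers":35},{"ax":0,"ay":0,"az":0,"dx":-18,"dy":359,"dz":0,"fingers":35},{"ax":0,"ay":0,"az":0,"dx":-18,"dy":359,"dz":40,"fingers":35}]'
python3 -m inch '[{"ax":0,"ay":0,"az":0,"dx":0,"dy":0,"dz":40,"fingers":35},{"ax":0,"ay":0,"az":0,"dx":0,"dy":0,"dz":75,"fingers":35},{"ax":0,"ay":0,"az":0,"dx":0,"dy":0,"dz":75,"fingers":35},{"ax":0,"ay":0,"az":0,"dx":0,"dy":0,"dz":75,"fingers":35}]'
python3 - <<'E'
from h import *
s=snapshot("wrist");save(s,"w21")
print(shift([.606,.105,.058],-183.3))
S=[snapshot("scene"),snapshot("side")]
x=cv2.resize(S[0]["image"][130:280,340:510],None,fx=2.3,fy=2.3);y=cv2.resize(S[1]["image"][110:260,160:330],None,fx=2.3,fy=2.3)
cv2.imwrite("pics/ab22.png",np.hstack([x,y])[:,:,::-1])
E
```

```text
clock: 28.15
tool_pos: [0.6068, 0.107, 0.1603]
orientation: [179.9, 0.2, 177.0]
force: [0.1, 1.1, -1.6]
opening: 0.0487
clock: 28.65
tool_pos: [0.6058, 0.1039, 0.0852]
orientation: [-180.0, 0.0, 176.8]
force: [-1.1, 0.4, -0.3]
opening: 0.0483
(array([ 0.27931676,  0.87662055, 27.8783381 ]), array([0.02777124, 0.08645207, 0.12986205]))
```

View pics/w21.png

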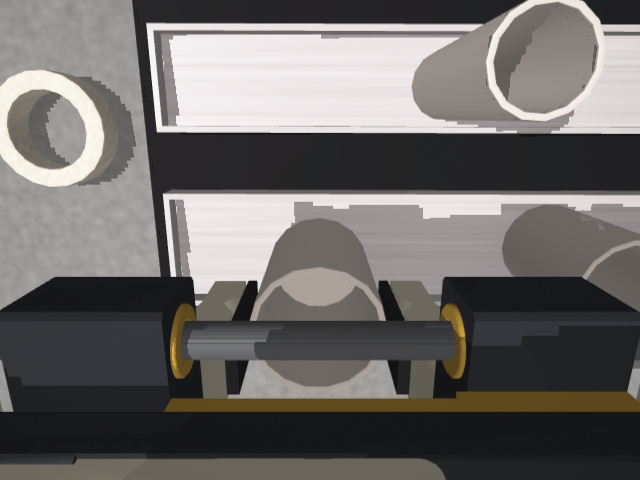

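View pics/ab22.png

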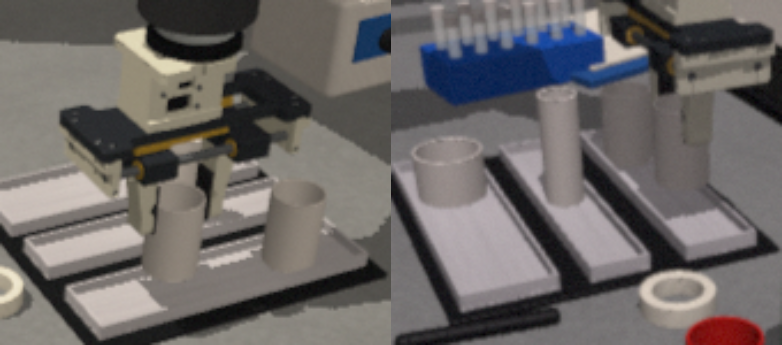

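```bash

python3 -m inch '[{"ax":0,"ay":0,"az":0,"dx":0.5,"dy":0,"dz":14,"fingers":35},{"ax":0,"ay":0,"az":0,"dx":0.5,"dy":0,"dz":25,"fingers":35},{"ax":0,"ay":0,"az":0,"dx":0.5,"dy":0,"dz":27.5,"fingers":35},{"ax":0,"ay":0,"az":0,"dx":0.5,"dy":0,"dz":27.5,"fingers":35},{"ax":0,"ay":0,"az":0,"dx":0.5,"dy":0,"dz":27.5,"fingers":35}]'
python3 - <<'E'
from h import *
print(shift([.606,.105,.057],-183.3))
S=[snapshot("scene"),snapshot("side")]
x=cv2.resize(S[0]["image"][130:280,340:510],None,fx=2.3,fy=2.3);y=cv2.resize(S[1]["image"][110:260,160:330],None,fx=2.3,fy=2.3)
cv2.imwrite("pics/ab23.png",np.hstack([x,y])[:,:,::-1])
E
```

```text
clock: 29.42
tool_pos: [0.6047, 0.1038, 0.0568]
orientation: [-180.0, -0.0, 176.8]
force: [-0.3, 0.3, 0.1]
opening: 0.0486
(array([-1.24524596,  1.30035736, -0.15823983]), array([-0.01762969, -0.025506  ,  0.11842382]))
```

View pics/ab23.png

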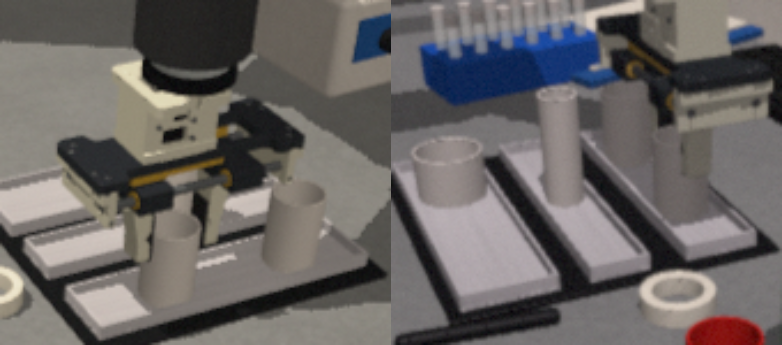

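```bash

python3 -m inch '[{"ax":0,"ay":0,"az":0,"dx":-0.5,"dy":0,"dz":0,"fingers":52},{"ax":0,"ay":0,"az":0,"dx":-0.5,"dy":0,"dz":0,"fingers":68},{"ax":0,"ay":0,"az":0,"dx":-0.5,"dy":0,"dz":0,"fingers":74},{"ax":0,"ay":0,"az":0,"dx":-0.5,"dy":0,"dz":-40,"fingers":74},{"ax":0,"ay":0,"az":0,"dx":-0.5,"dy":0,"dz":-90,"fingers":78},{"ax":0,"ay":0,"az":0,"dx":-0.5,"dy":-20,"dz":-140,"fingers":78},{"ax":0,"ay":0,"az":0,"dx":-10,"dy":-70,"dz":-180,"fingers":78},{"ax":0,"ay":0,"az":0,"dx":-15,"dy":-125,"dz":-188,"fingers":78}]'
python3 -m inch '[{"ax":0,"ay":0,"az":0,"dx":-8,"dy":-55,"dz":0,"fingers":78},{"ax":0,"ay":0,"az":0,"dx":-15,"dy":-110,"dz":0,"fingers":78},{"ax":0,"ay":0,"az":0,"dx":-22,"dy":-165,"dz":0,"fingers":78},{"ax":0,"ay":0,"az":0,"dx":-30,"dy":-220,"dz":0,"fingers":78},{"ax":0,"ay":0,"az":0,"dx":-30,"dy":-232,"dz":0,"fingers":78},{"ax":0,"ay":0,"az":0,"dx":-30,"dy":-232,"dz":0,"fingers":78},{"ax":0,"ay":0,"az":0,"dx":-30,"dy":-232,"dz":0,"fingers":78}]'
python3 - <<'E'
from h import *
s=snapshot("wrist");c=(.5685,-.2535)
overlay(s,[(c,.031,.044)],"w24")
o=get_obs(); print(o["clock"],o["tool_pos"])
S=[snapshot("scene"),snapshot("side")]
for i,t in zip(S,"ab"): save(i,"s24"+t)
print(shift([.5685,-.2535,.0185],-183.3))
E
```

```text
clock: 30.52
tool_pos: [0.6144, -0.0222, 0.2488]
orientation: [179.9, 0.3, 176.9]
force: [1.1, 0.6, -1.3]
opening: 0.0782
clock: 31.4
tool_pos: [0.63, -0.2539, 0.2453]
orientation: [180.0, 0.0, 176.9]
force: [0.1, 0.4, 0.6]
opening: 0.0777
31.45 [ 0.63015946 -0.25372325  0.24542945]
(array([ 61.80450012,  -3.14618557, 227.00716391]), array([0.00371495, 0.03273504, 0.21763377]))
```

View pics/w24.png

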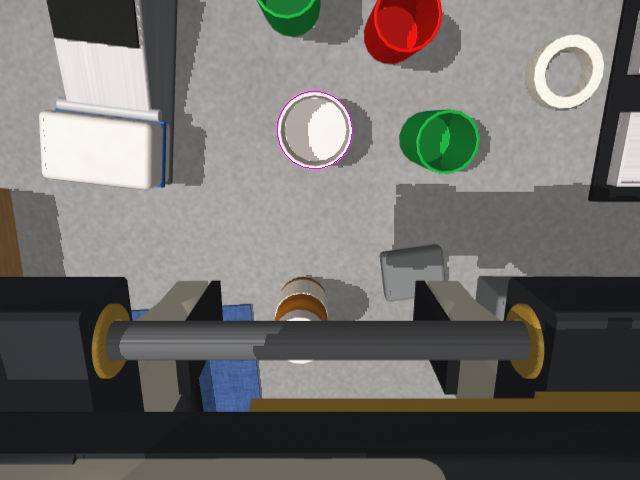

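View pics/s24a.png

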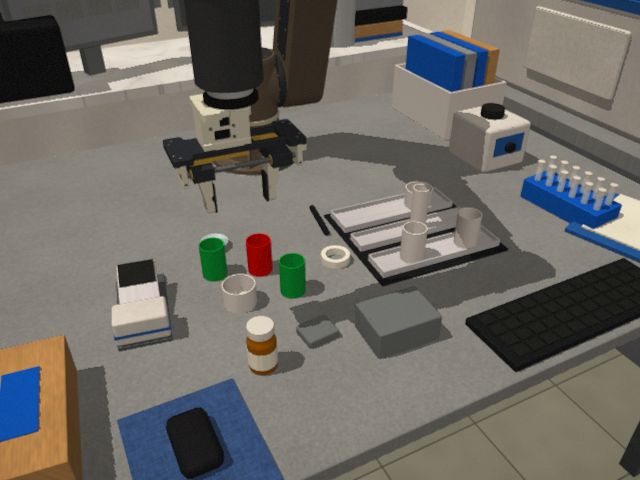

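View pics/s24b.png

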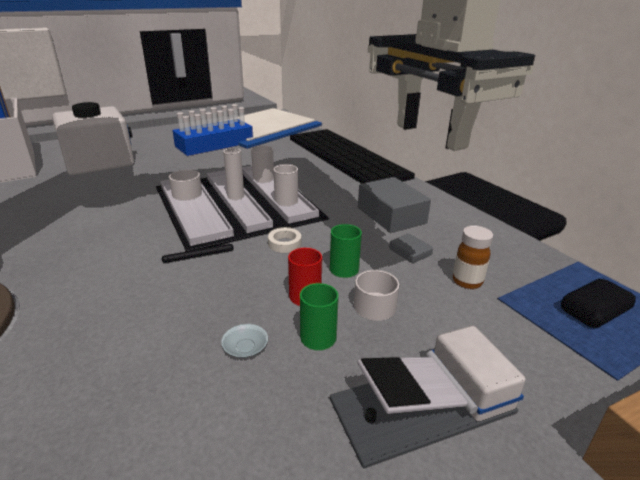

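```bash

python3 -m inch '[{"ax":0,"ay":0,"az":0,"dx":40,"dy":-3,"dz":0,"fingers":76},{"ax":0,"ay":0,"az":0,"dx":62,"dy":-3,"dz":20,"fingers":76},{"ax":0,"ay":0,"az":0,"dx":62,"dy":-3,"dz":70,"fingers":76},{"ax":0,"ay":0,"az":0,"dx":62,"dy":-3,"dz":120,"fingers":76},{"ax":0,"ay":0,"az":0,"dx":62,"dy":-3,"dz":160,"fingers":76},{"ax":0,"ay":0,"az":0,"dx":62,"dy":-3,"dz":165,"fingers":76},{"ax":0,"ay":0,"az":0,"dx":62,"dy":-3,"dz":165,"fingers":76}]'
python3 - <<'E'
from h import *
s=snapshot("wrist")
c=(.5685,-.2535)
overlay(s,[(c,.031,.044)],"w25",(60,150,560,420),1.5)
print(shift([.5685,-.2535,.0185],-183.3))
E
```

```text
clock: 32.42
tool_pos: [0.5688, -0.2544, 0.0813]
orientation: [-180.0, 0.1, 176.9]
force: [-1.1, -0.5, 0.7]
opening: 0.0758
(array([ 1.00451234,  1.06235506, 63.52897385]), array([-0.03716616,  0.14231415,  0.17647721]))
```

View pics/w25.png

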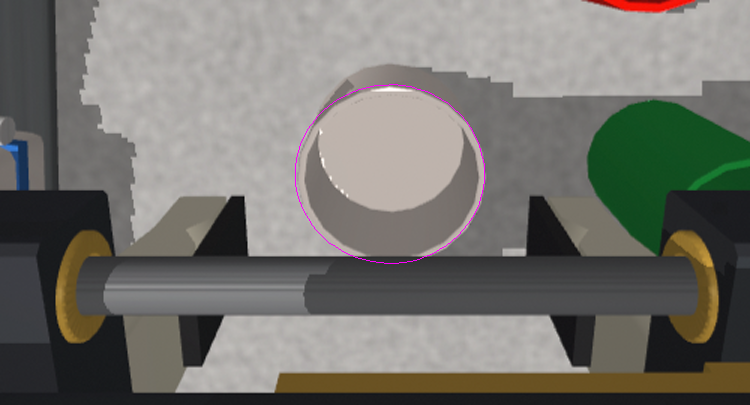

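```bash

python3 -m inch '[{"ax":0,"ay":0,"az":0,"dx":0.5,"dy":1,"dz":30,"fingers":76},{"ax":0,"ay":0,"az":0,"dx":0.5,"dy":1,"dz":57,"fingers":76},{"ax":0,"ay":0,"az":0,"dx":0.5,"dy":1,"dz":62,"fingers":76},{"ax":0,"ay":0,"az":0,"dx":0.5,"dy":1,"dz":62,"fingers":60},{"ax":0,"ay":0,"az":0,"dx":0.5,"dy":1,"dz":62,"fingers":50},{"ax":0,"ay":0,"az":0,"dx":0.5,"dy":1,"dz":62,"fingers":50},{"ax":0,"ay":0,"az":0,"dx":0.5,"dy":1,"dz":62,"fingers":50}]'
python3 -m inch '[{"ax":0,"ay":0,"az":0,"dx":0,"dy":0,"dz":-20,"fingers":50},{"ax":0,"ay":0,"az":0,"dx":0,"dy":0,"dz":-70,"fingers":50},{"ax":0,"ay":0,"az":0,"dx":0,"dy":0,"dz":-130,"fingers":50},{"ax":0,"ay":0,"az":0,"dx":0,"dy":0,"dz":-165,"fingers":50},{"ax":0,"ay":0,"az":0,"dx":0,"dy":0,"dz":-165,"fingers":50}]'
python3 - <<'E'
from h import *
s=snapshot("wrist");save(s,"w26")
print(shift([.4265,.095,.185],-183.3))
E
```

```text
clock: 33.35
tool_pos: [0.5686, -0.2538, 0.0198]
orientation: [-180.0, 0.2, 176.8]
force: [-1.4, 0.9, 6.6]
opening: 0.0603
clock: 33.98
tool_pos: [0.5692, -0.254, 0.1874]
orientation: [-179.9, 0.4, 176.8]
force: [-0.2, 0.8, -0.7]
opening: 0.0603
(array([160.72618923, 340.18616128,  -0.5726098 ]), array([-0.0006143 ,  0.20350621,  0.11202624]))
```

View pics/w26.png

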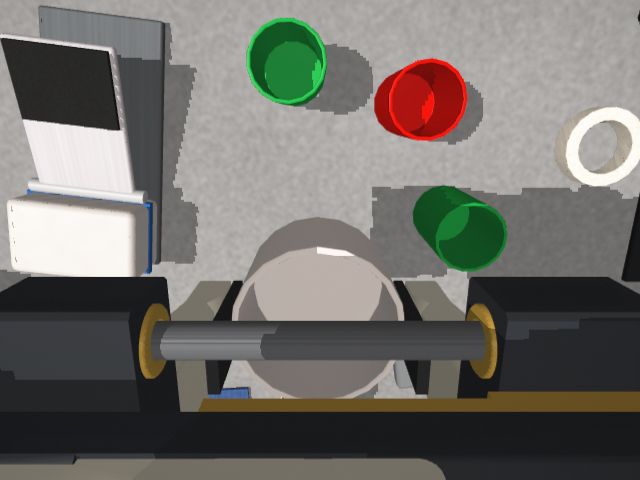

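```bash

python3 -m inch '[{"ax":0,"ay":0,"az":0,"dx":22,"dy":48,"dz":0,"fingers":50},{"ax":0,"ay":0,"az":0,"dx":47,"dy":98,"dz":0,"fingers":50},{"ax":0,"ay":0,"az":0,"dx":71,"dy":148,"dz":0,"fingers":50},{"ax":0,"ay":0,"az":0,"dx":95,"dy":198,"dz":0,"fingers":50},{"ax":0,"ay":0,"az":0,"dx":120,"dy":248,"dz":0,"fingers":50},{"ax":0,"ay":0,"az":0,"dx":142,"dy":298,"dz":0,"fingers":50},{"ax":0,"ay":0,"az":0,"dx":160,"dy":340,"dz":0,"fingers":50},{"ax":0,"ay":0,"az":0,"dx":160,"dy":340,"dz":30,"fingers":50}]'
python3 -m inch '[{"ax":0,"ay":0,"az":0,"dx":0,"dy":0,"dz":50,"fingers":50},{"ax":0,"ay":0,"az":0,"dx":0,"dy":0,"dz":103,"fingers":50},{"ax":0,"ay":0,"az":0,"dx":0,"dy":0,"dz":103,"fingers":50},{"ax":0,"ay":0,"az":0,"dx":0,"dy":0,"dz":103,"fingers":50}]'
python3 - <<'E'
from h import *
s=snapshot("wrist")
S=[snapshot("scene"),snapshot("side")]
x=cv2.resize(S[0]["image"][130:280,320:490],None,fx=2.3,fy=2.3);y=cv2.resize(S[1]["image"][110:260,150:320],None,fx=2.3,fy=2.3)
cv2.imwrite("pics/ab27.png",np.hstack([x,y])[:,:,::-1])
print(shift([.4266,.095,.030],-183.3))
save(s,"w27")
E
```

```text
clock: 35.02
tool_pos: [0.4266, 0.0978, 0.1537]
orientation: [179.9, 0.2, 177.1]
force: [-0.1, -0.2, -1.1]
opening: 0.0603
clock: 35.52
tool_pos: [0.427, 0.0949, 0.051]
orientation: [-180.0, 0.0, 176.8]
force: [-0.1, 0.2, -0.0]
opening: 0.0602
(array([ 1.17588949, -0.64933192, 21.94077685]), array([0.12279112, 0.15536164, 0.1242213 ]))
```

View pics/w27.png

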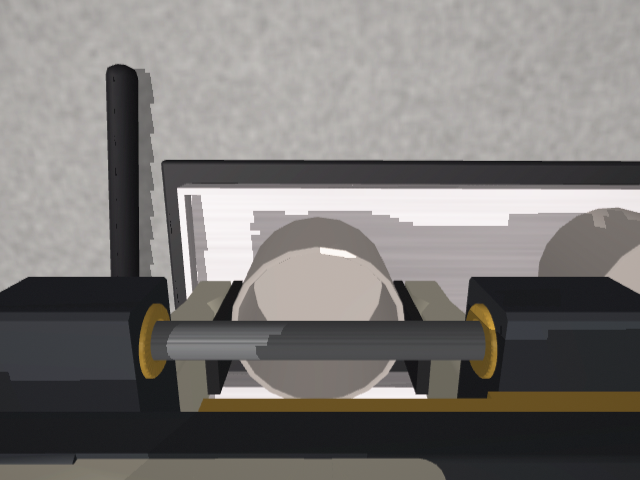

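View pics/ab27.png

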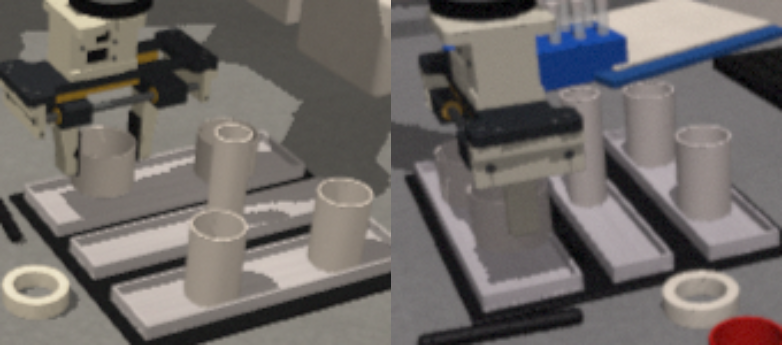

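```bash

python3 -m inch '[{"ax":0,"ay":0,"az":0,"dx":0.7,"dy":0,"dz":12,"fingers":50},{"ax":0,"ay":0,"az":0,"dx":0.7,"dy":0,"dz":19,"fingers":50},{"ax":0,"ay":0,"az":0,"dx":0.7,"dy":0,"dz":21,"fingers":50},{"ax":0,"ay":0,"az":0,"dx":0.7,"dy":0,"dz":21,"fingers":50},{"ax":0,"ay":0,"az":0,"dx":0.7,"dy":0,"dz":21,"fingers":50}]'
python3 - <<'E'
from h import *
S=[snapshot("scene"),snapshot("side")]
x=cv2.resize(S[0]["image"][130:280,320:490],None,fx=2.3,fy=2.3);y=cv2.resize(S[1]["image"][110:260,150:320],None,fx=2.3,fy=2.3)
cv2.imwrite("pics/ab28.png",np.hstack([x,y])[:,:,::-1])
E
```

```text
clock: 36.3
tool_pos: [0.4256, 0.0946, 0.0297]
orientation: [-180.0, -0.0, 176.8]
force: [-6.9, 0.1, 15.4]
opening: 0.0604
```

View pics/ab28.png

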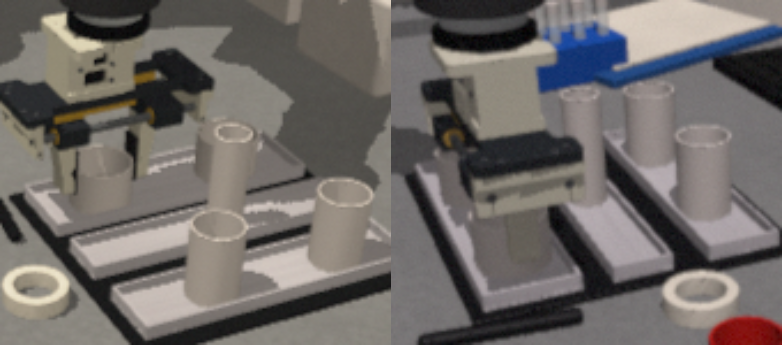

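Floor contact. Relax 1 mm, release, rise and look.

```bash

python3 -m inch '[{"ax":0,"ay":0,"az":0,"dx":0,"dy":0,"dz":-1,"fingers":50},{"ax":0,"ay":0,"az":0,"dx":0,"dy":0,"dz":-1,"fingers":68},{"ax":0,"ay":0,"az":0,"dx":0,"dy":0,"dz":-1,"fingers":76},{"ax":0,"ay":0,"az":0,"dx":0,"dy":0,"dz":-1,"fingers":76},{"ax":0,"ay":0,"az":0,"dx":0,"dy":0,"dz":-40,"fingers":76},{"ax":0,"ay":0,"az":0,"dx":0,"dy":0,"dz":-90,"fingers":76},{"ax":0,"ay":0,"az":0,"dx":0,"dy":0,"dz":-150,"fingers":76},{"ax":0,"ay":0,"az":0,"dx":-30,"dy":0,"dz":-200,"fingers":76}]'
python3 -m inch '[{"ax":0,"ay":0,"az":0,"dx":-50,"dy":20,"dz":-10,"fingers":76},{"ax":0,"ay":0,"az":0,"dx":-110,"dy":50,"dz":-10,"fingers":76},{"ax":0,"ay":0,"az":0,"dx":-140,"dy":60,"dz":-10,"fingers":76},{"ax":0,"ay":0,"az":0,"dx":-140,"dy":60,"dz":-10,"fingers":76},{"ax":0,"ay":0,"az":0,"dx":-140,"dy":60,"dz":-10,"fingers":76}]'
python3 - <<'E'
from h import *
s=snapshot("wrist");save(s,"w29")
S=[snapshot("scene"),snapshot("side")]
for i,t in zip(S,"ab"): save(i,"s29"+t)
print(get_obs()["clock"],get_obs()["tool_pos"])
E
```

```text
clock: 37.4
tool_pos: [0.4551, 0.0931, 0.232]
orientation: [179.9, 0.1, 176.9]
force: [2.0, 0.8, -0.3]
opening: 0.0759
clock: 38.02
tool_pos: [0.5984, 0.145, 0.2384]
orientation: [-180.0, -0.1, 176.8]
force: [-0.5, -0.4, -0.4]
opening: 0.0761
38.175 [0.59824954 0.14507767 0.23968303]
```

View pics/w29.png

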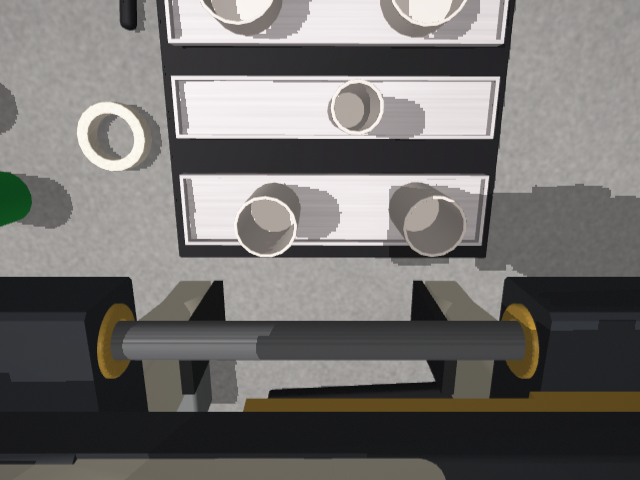

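View pics/s29a.png

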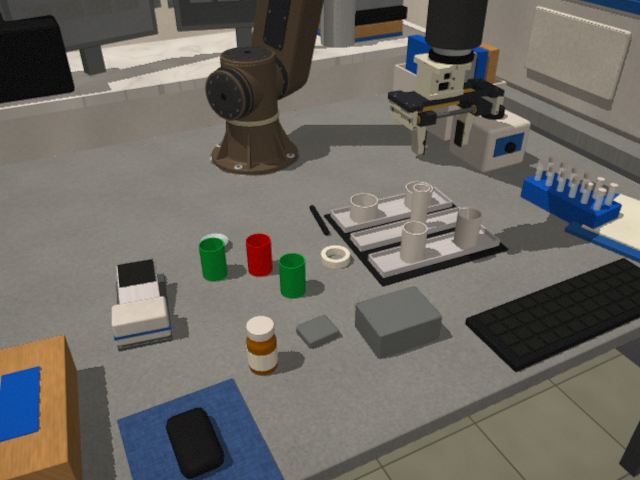

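View pics/s29b.png

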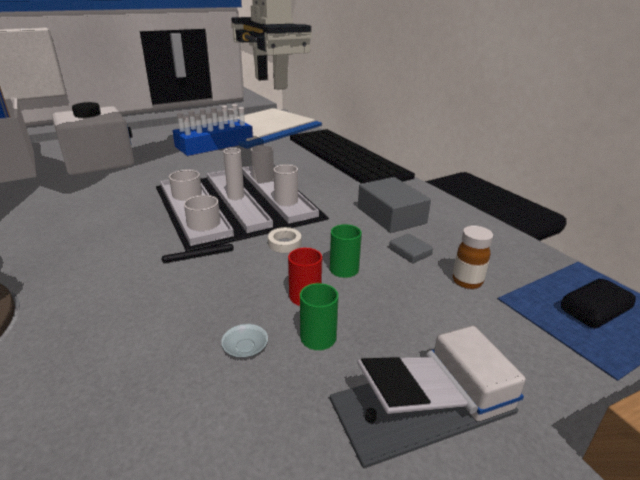

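```bash
python3 - <<'E'
from h import *
s=snapshot("wrist")
L=[((.6122,.2343),.0245,.082),((.6047,.1038),.0245,.082),((.5205,.1755),.0175,.112),((.4358,.2356),.031,.054),((.4256,.0946),.031,.054)]
overlay(s,L,"w30",(130,0,530,270),2)
for n in("side","scene"):
    q=snapshot(n); overlay(q,L,n+"30",(150,130,350,260) if n=="side" else (320,170,520,290),4)
p=landmark_of("pedal_pad","side");print(p)
print(shift([.6,-.42,.245],-183.3))
E
```

```text
[{'position': [394.2, 377.0], 'score': 0.84}]
(array([ -32.60299658, -564.33704706,   -5.51922801]), array([0.03273458, 0.04653623, 0.13219489]))
```

View pics/w30.png

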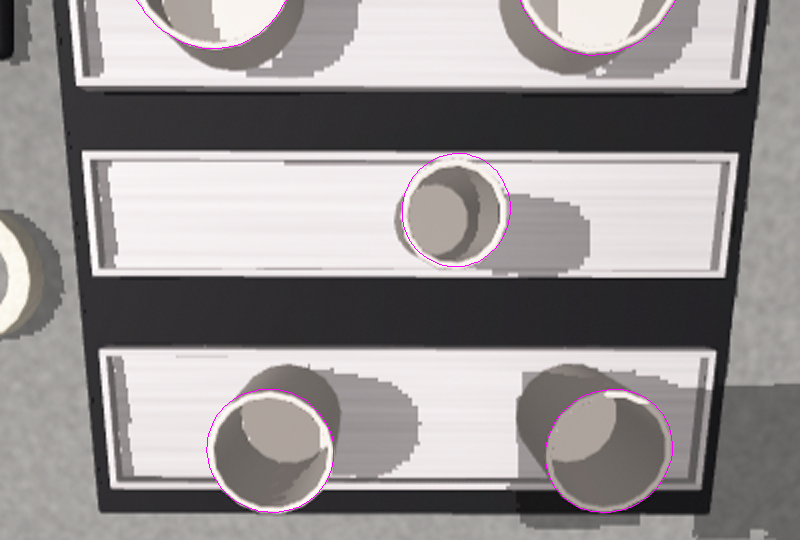

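View pics/side30.png

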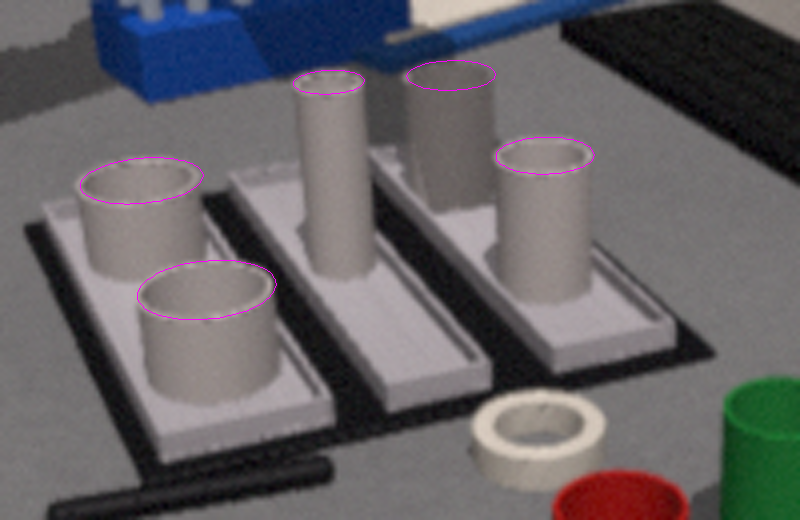

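View pics/scene30.png

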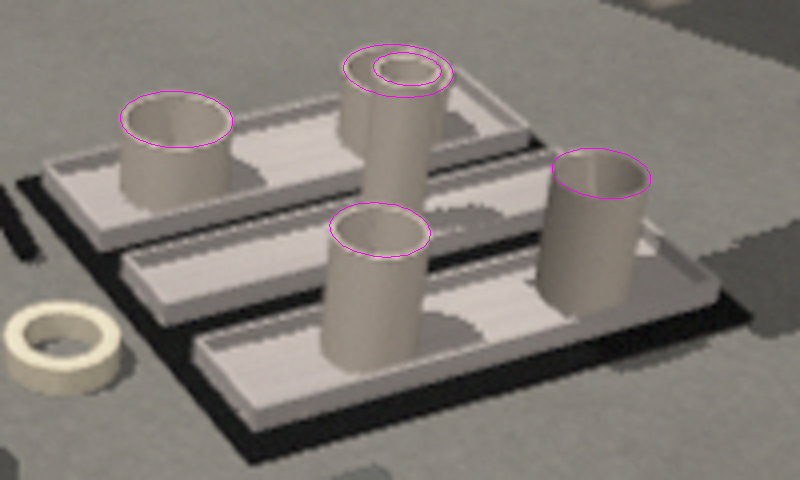

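```bash

python3 -m inch '[{"ax":0,"ay":0,"az":0,"dx":5,"dy":-55,"dz":0,"fingers":40},{"ax":0,"ay":0,"az":0,"dx":10,"dy":-110,"dz":0,"fingers":0},{"ax":0,"ay":0,"az":0,"dx":15,"dy":-165,"dz":0,"fingers":0},{"ax":0,"ay":0,"az":0,"dx":20,"dy":-220,"dz":0,"fingers":0},{"ax":0,"ay":0,"az":0,"dx":25,"dy":-275,"dz":0,"fingers":0},{"ax":0,"ay":0,"az":0,"dx":30,"dy":-330,"dz":0,"fingers":0},{"ax":0,"ay":0,"az":0,"dx":35,"dy":-385,"dz":0,"fingers":0},{"ax":0,"ay":0,"az":0,"dx":35,"dy":-440,"dz":0,"fingers":0}]'
python3 -m inch '[{"ax":0,"ay":0,"az":0,"dx":0,"dy":-55,"dz":0,"fingers":0},{"ax":0,"ay":0,"az":0,"dx":0,"dy":-100,"dz":0,"fingers":0},{"ax":0,"ay":0,"az":0,"dx":0,"dy":-100,"dz":0,"fingers":0},{"ax":0,"ay":0,"az":0,"dx":0,"dy":-100,"dz":0,"fingers":0}]'
python3 - <<'E'
from h import *
s=snapshot("wrist");save(s,"w31")
o=get_obs();print(o["clock"],o["tool_pos"],o["opening"])
for n in["pedal_pad","pedal_hinge"]:
    for q in landmark_of(n,"wrist")[:2]: print(n,q["score"],q["position"],onz(s,q["position"],.059 if "pad" in n else .03))
E
```

```text
clock: 39.38
tool_pos: [0.539, -0.2937, 0.2398]
orientation: [-180.0, 0.1, 176.8]
force: [0.6, 0.7, 0.3]
opening: 0.003
clock: 39.88
tool_pos: [0.5337, -0.3918, 0.239]
orientation: [180.0, -0.0, 176.8]
force: [0.0, 1.0, -0.1]
opening: 0.0005
39.925 [ 0.5339846  -0.39132681  0.23929153] 0.00039150120144374335
pedal_pad 0.91 [287.3, 126.8] [ 0.46797773 -0.4113814   0.059     ]
pedal_hinge 0.68 [278.1, 212.6] [ 0.54181593 -0.42731463  0.03      ]
```

View pics/w31.png

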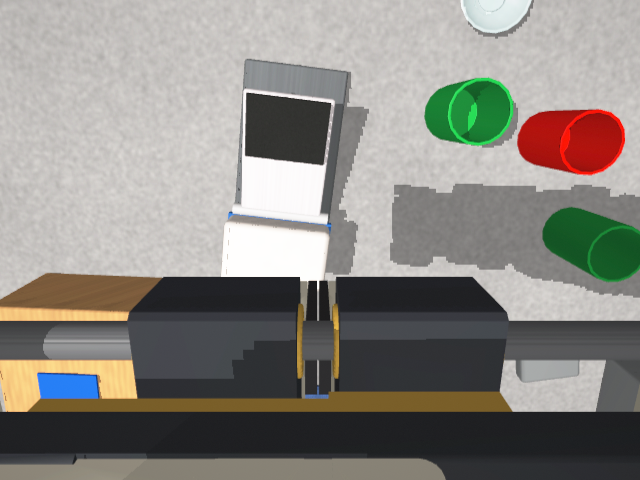

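```bash
python3 - <<'E'
from h import *
print(shift([.467,-.411,.075],-183.3))
E
python3 -m inch '[{"ax":0,"ay":0,"az":0,"dx":35,"dy":-12,"dz":0,"fingers":0},{"ax":0,"ay":0,"az":0,"dx":66,"dy":-23,"dz":30,"fingers":0},{"ax":0,"ay":0,"az":0,"dx":66,"dy":-23,"dz":80,"fingers":0},{"ax":0,"ay":0,"az":0,"dx":66,"dy":-23,"dz":130,"fingers":0},{"ax":0,"ay":0,"az":0,"dx":66,"dy":-23,"dz":155,"fingers":0},{"ax":0,"ay":0,"az":0,"dx":66,"dy":-23,"dz":155,"fingers":0},{"ax":0,"ay":0,"az":0,"dx":66,"dy":-23,"dz":155,"fingers":0}]'
python3 - <<'E'
from h import *
S=[snapshot("scene"),snapshot("side")]
o=get_obs();print(o["clock"],o["tool_pos"],o["force"])
x=cv2.resize(S[0]["image"][230:360,80:210],None,fx=3,fy=3);y=cv2.resize(S[1]["image"][310:440,340:470],None,fx=3,fy=3)
cv2.imwrite("pics/ab32.png",np.hstack([x,y])[:,:,::-1])
E
```

```text
(array([ 66.1959277 , -23.70185541, 164.53148014]), array([-0.00285041,  0.03247191,  0.18838496]))
clock: 40.9
tool_pos: [0.468, -0.4112, 0.0857]
orientation: [-179.9, 0.1, 176.9]
force: [-0.2, 0.1, 1.0]
opening: 0.0002
41.0 [ 0.46804797 -0.41149534  0.08602469] [-0.27785416  0.27758959  0.16758453]
```

View pics/ab32.png

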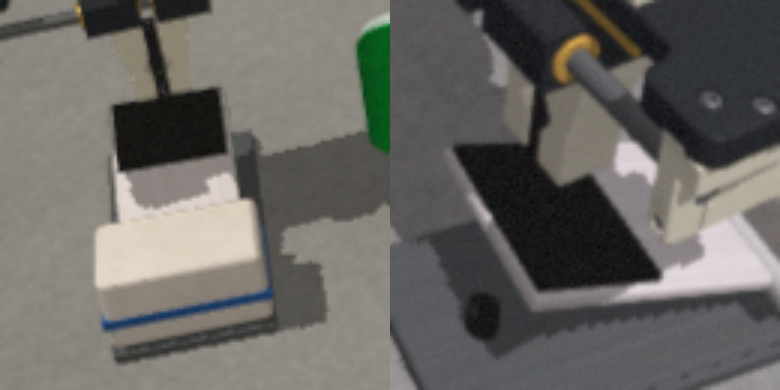

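```bash

python3 -m inch '[{"ax":0,"ay":0,"az":0,"dx":1,"dy":0,"dz":15,"fingers":0},{"ax":0,"ay":0,"az":0,"dx":1,"dy":0,"dz":25,"fingers":0},{"ax":0,"ay":0,"az":0,"dx":1,"dy":0,"dz":33,"fingers":0},{"ax":0,"ay":0,"az":0,"dx":1,"dy":0,"dz":40,"fingers":0},{"ax":0,"ay":0,"az":0,"dx":1,"dy":0,"dz":45,"fingers":0},{"ax":0,"ay":0,"az":0,"dx":1,"dy":0,"dz":48,"fingers":0},{"ax":0,"ay":0,"az":0,"dx":1,"dy":0,"dz":50,"fingers":0}]'
python3 - <<'E'
from h import *
S=[snapshot("scene"),snapshot("side")]
o=get_obs();print(o["clock"],o["tool_pos"],o["force"],o["orientation"])
x=cv2.resize(S[0]["image"][230:360,80:210],None,fx=3,fy=3);y=cv2.resize(S[1]["image"][310:440,340:470],None,fx=3,fy=3)
cv2.imwrite("pics/ab33.png",np.hstack([x,y])[:,:,::-1])
E
```

```text
clock: 41.88
tool_pos: [0.4642, -0.4111, 0.0355]
orientation: [180.0, -0.2, 176.8]
force: [-10.7, 8.0, 31.3]
opening: 0.0004
41.975 [ 0.46425632 -0.411094    0.03580662] [-9.670424    6.55757239 22.82727479] [ 1.79998759e+02 -1.46607647e-01  1.76844653e+02]
```

View pics/ab33.png

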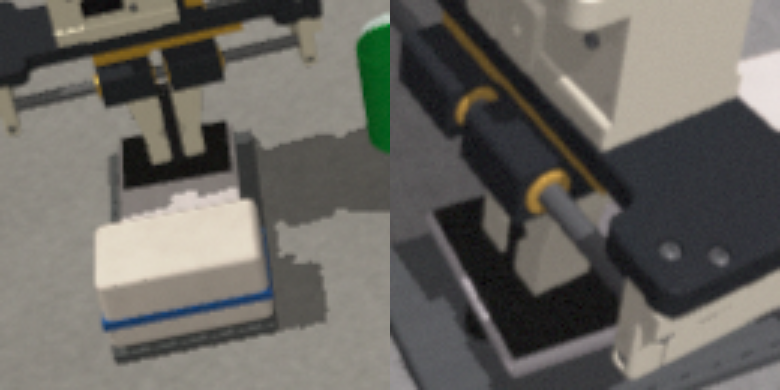

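```bash

python3 -m inch '[{"ax":0,"ay":0,"az":0,"dx":0,"dy":0,"dz":0,"fingers":0},{"ax":0,"ay":0,"az":0,"dx":0,"dy":0,"dz":0,"fingers":0},{"ax":0,"ay":0,"az":0,"dx":0,"dy":0,"dz":0,"fingers":0},{"ax":0,"ay":0,"az":0,"dx":0,"dy":0,"dz":0,"fingers":0},{"ax":0,"ay":0,"az":0,"dx":0,"dy":0,"dz":0,"fingers":0},{"ax":0,"ay":0,"az":0,"dx":0,"dy":0,"dz":0,"fingers":0},{"ax":0,"ay":0,"az":0,"dx":0,"dy":0,"dz":-15,"fingers":0},{"ax":0,"ay":0,"az":0,"dx":0,"dy":0,"dz":-45,"fingers":0}]'
python3 -m inch '[{"ax":0,"ay":0,"az":0,"dx":0,"dy":0,"dz":-50,"fingers":0},{"ax":0,"ay":0,"az":0,"dx":0,"dy":0,"dz":-100,"fingers":0},{"ax":0,"ay":0,"az":0,"dx":-20,"dy":40,"dz":-150,"fingers":0},{"ax":0,"ay":0,"az":0,"dx":-60,"dy":80,"dz":-170,"fingers":0},{"ax":0,"ay":0,"az":0,"dx":-60,"dy":80,"dz":-170,"fingers":0},{"ax":0,"ay":0,"az":0,"dx":-60,"dy":80,"dz":-170,"fingers":0},{"ax":0,"ay":0,"az":0,"dx":-60,"dy":80,"dz":-170,"fingers":0}]'
python3 - <<'E'
from h import *
S=[snapshot("scene"),snapshot("side"),snapshot("wrist")]
for i,t in zip(S,"abw"): save(i,"s34"+t)
o=get_obs();print(o["clock"],o["tool_pos"],o["force"])
L=[((.6122,.2343),.0245,.082),((.6047,.1038),.0245,.082),((.5205,.1755),.0175,.112),((.4358,.2356),.031,.054),((.4256,.0946),.031,.054)]
overlay(S[1],L,"side34",(150,130,350,260),4)
E
```

```text
clock: 42.98
tool_pos: [0.4655, -0.4109, 0.0783]
orientation: [180.0, -0.1, 176.8]
force: [0.7, 0.1, -0.6]
opening: 0.0004
clock: 43.85
tool_pos: [0.5292, -0.3351, 0.2479]
orientation: [180.0, -0.1, 176.8]
force: [-1.0, -0.5, -0.4]
opening: 0.0007
44.0 [ 0.52944053 -0.33527472  0.24848457] [-0.42590026  0.9618965   0.16508093]
```

View pics/s34a.png

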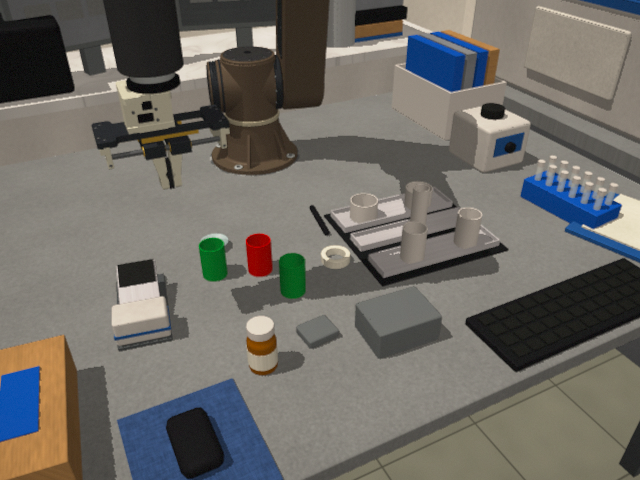

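View pics/s34b.png

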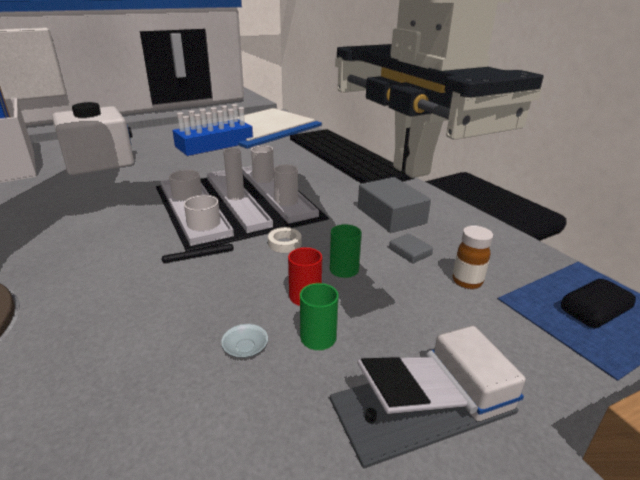

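View pics/side34.png

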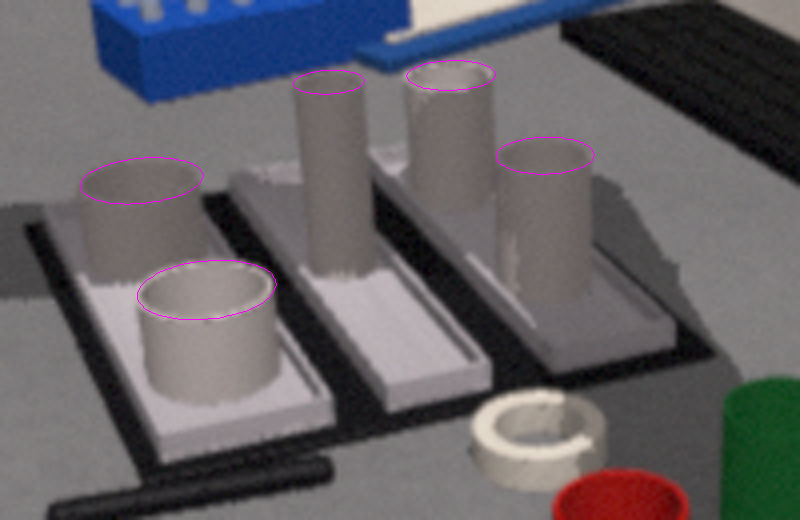

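```bash
python3 -c "
from plant import *
print(close_job())"
```

```text
the job is handed in; nothing more can be done
None
```

The job is done and handed in at about 44 s of the 210 s allowed. Five pots were on the desk: two wide, two middle and one slim. I saw no second slim pot and no third wide pot.

- **Pots:** I unnested both stacks. The slim pot stands in the narrowest row, both middle pots in the middle row and both wide pots in the widest. In the last pictures the expected rim outlines fit all five, so they stand upright, inside their troughs and down on the floor.
- **Forces:** The second middle pot showed no floor-contact force at release, so I went by its height and the pictures. I lowered one wide pot about 1 mm too far, which gave 24 N at the wrist for a moment; I eased off before letting go.
- **Pedal:** After the pots were placed I pressed it to its stop. The pad was at 36 mm, with about 23–31 N at the wrist. I held it about 1.1 s (an estimate from the motion timing), and the pictures show it sprang back up.
- **Everything else:** In the pictures the red and green look-alikes and the bystanders look where they were. No pot was seen knocked aside, and at hand-in the arm hung clear of everything.

No check failed. The scene and side cameras disagreed by 5–10 mm in x, so I used the wrist camera for the final positions.

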